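Feed a belongings case through the lamp cleaning tunnel with the push stick

ROBOT

A 6-joint arm with a two-finger parallel gripper is mounted at the origin on the work surface. World frame = base frame: x ahead of the robot, y to its left, z up, the work surface at z = 0. Lengths are in m, angles in rad, forces in N, time in s.
With the tool pointing down it reaches from about 0.375 to 0.9 m from the base axis. Payload 3.1 kg.
Tool frame: the origin (TCP) lies on the centre line of the jaws, within the pads' length; the fingertips stand 19 mm ahead of it and the grasp point (between the pads) is the TCP; z points along the fingers, y is the direction in which the jaws open and shut (so a half turn about z gives the same grasp; the last joint's range is limited). The gripper opens to 85 mm and grips with 20 to 120 N. Pads are 22 mm wide; open, the fingers measure 114 mm over their backs; the gripper's body (76 mm by 85 mm) begins 54 mm behind the grasp point. The pads swing forward as they close: fully open they stand 13 mm farther back than shut.
Start: joints at [1.091, 0.527, 1.433, -0, 1.181, -0.178], TCP at [0.185, 0.597, 0.25] pointing down, gripper open.
Joint ranges: [-3.08, 3.08], [-0.75, 2.2], [0.22, 2.44], [-1.43, 4.57], [0, 2.65], [-2.85, 2.85]. Speed limits (rad/s): [2.79, 2.79, 3.14, 3.14, 3.14, 3.14].

INTERFACE

Orientations are given as a unit quaternion [x, y, z, w].
In Python, from station import manip, imaging, workorder gives the robot as it stands.
- The arm moves only by the shell command python3 -m creep 'ROWS' [FORCE]. ROWS is a JSON object of lists of equal length, an entry for each row: "claw": the finger opening in cm, from 0 to 8.54; "dp": the shift along the tool's x, y, z in cm, a list of three; "roll": the turn about the tool's z in rad. In form: {"claw": [claw, ...], "dp": [[dx, dy, dz], ...], "roll": [roll, ...]}. A call has 1 to 12 rows; each row is the pose to reach, as a shift and turn from the pose commanded when the call began, along the tool's axes at that moment; what a row does not reach only later rows make up. A row lasts 1/10 s, in which the tool goes at most 50 mm and 8.59 degrees, less where a joint would pass 70% of its speed; a pose out of reach is approached as far as the arm can. A call with a gripper value outside its range is refused whole. The fingers move at their own pace and stop on an object; FORCE is the grip in N (left out, the last holds). Time passes only in rows, so rows that repeat a pose let the fingers close. It gives the time, the measured TCP pose, the force and the opening at its end, in the units of the state.
- manip.sense(): the state, without advancing time (a new reading comes with each control period).
- imaging.snapshot(name): name is "side" or "top"; returns a dict with "image" (400x640x3 uint8, red, green, blue), "z_map" (400x640 float32, m along the optical axis (not along the pixel's ray), 0 where there is no reading), "vfov" (degrees; the focal length in pixels is half the picture's height over the tangent of half this angle, whatever the lens; pixels are square), "cx", "cy" (the principal point, pixels), "dist" ([k1, k2, p1, p2, k3] as OpenCV has them; the pictures are not rectified), "R" (3x3) and "t" (3): a world point X has camera coordinates R X + t. Camera axes: x right, y down, z forward; pixel columns grow to the right and rows downward; lengths in m; the calibration is good to about 2 mm. A picture is of the moment at which its call begins.
- workorder.sign_off(): hands the job in, once; it reports no verdict.
The state is a dict: "t": time; "q": joint angles; "qd": joint speeds; "tau": joint torques, N m; "tcp_pos": TCP position; "tool_rot": TCP orientation; "force": force on the tool from outside, world axes, zero at the start; "ft_torque": the same for the moment, N m; "finger_gap": opening from 0.0 (shut) to 1.0 (fully open).
Only numpy, scipy, OpenCV 4.12 (cv2) and the standard library are available. Lean on these libraries where they do the work, as an engineer would, in place of code of your own. Each camera call takes 0.05 s, during which the arm holds its last target.

TASK

Take the wooden push stick from its mat and with its nose push the grey case along the deck, under the low guard and right through the cleaning tunnel until it rests against the end stop on the far side; only the stick may touch the case, and the hand must not knock against the tunnel. Then draw the stick out and stand it upright on its mat again, leaving the other things on the desk alone.

Things in the scene. Friction and masses are not known exactly. Their poses are not given: they have to be found in the camera images.
- tunnel: White lamp cleaning tunnel, fixed, elsewhere each time. Origin: on the desk under the middle of the lamp head's entry face; x = feed direction, z up. Aluminium deck 12 mm thick, 150 wide, x -216 to 204 mm. Lamp head: x 0 (flat upright entry face) to 80 mm (exit), 150 wide, 115 to 185 mm above the desk; cheeks close its sides down to the deck (inner faces at y +-69 mm).
- tunnel_guard (a point): Middle of the grey guard's lower edge, front side (tunnel frame 50, 0, 54 mm). The guard spans x 50 to 80 mm below the lamp head and ends 54 mm above the desk, 42 mm above the deck. Axes as the tunnel's.
- tunnel_entry (a point): Deck height under the entry face (tunnel frame 0, 0, 12 mm), axes as the tunnel's. Dark fences 18 mm high stand on the deck: on the infeed (x -207 to -3 mm) they taper, inner faces from y +-53 mm at the outer end to +-40 mm here, then run straight at y +-39.5 mm to the stop.
- tunnel_stop (a point): Foot of the end stop's face on the outfeed, deck height (tunnel frame 192, 0, 12 mm); stop 18 mm high; axes as the tunnel's. Against the stop the case's origin is 45 mm short of this point (tunnel x 147 mm).
- case: Flat hard grey case with a dark seam, 90 (x) x 70 (y) x 30 mm high, 0.2 to 0.45 kg, lying flat on the infeed deck between the fences. Origin: centre of its underside. Its x starts along the feed direction, give or take 3 degrees; the fences straighten it as it is pushed. It slides on the deck with ordinary friction.
- stick: Wooden push stick standing on its sole, 0.12 kg, stable. Sole 81 (x) x 44 (y) x 14 mm; origin: centre of its underside; +x = the flat nose (x 40.5 mm) that pushes. A handle leans back (to -x) 40 degrees from vertical: centre line from x -26.5, z 14 mm, 66 mm long; 18 mm wide (y, flat sides), 24 mm deep.
- stick_grip (a point): Point on the handle's centre line to grip, across y: 48 mm up the handle from the sole's top (stick frame x -57.4, z 50.8 mm); axes as the stick's, not along the handle.
- mat: Dark rubber mat on the desk, the stick's place: 150 (x) x 100 (y) x 5 mm thick, fixed; origin: centre of its underside. The stick starts on it.
- pump_bottle: Bystander, loose: clear pump bottle, 80 mm across, 215 mm tall. Origin: centre of its underside. Leave it alone.
- pen_cup: Bystander, loose: black pen cup with pens, 80 mm across, 150 mm tall with its pens. Origin: centre of its underside. Leave it alone.
- jar: Bystander, loose: amber jar with black cap, 80 mm across, 130 mm tall. Origin: centre of its underside. Leave it alone.
- stapler: Bystander, loose: black stapler, 140 x 34 x 45 mm, long along its x. Origin: centre of its underside. Leave it alone.
- radio: Bystander, loose: black hand radio standing on end, 34 x 56 mm, 200 mm tall with its aerial. Origin: centre of its underside. Leave it alone.
- mug: Bystander, loose: white mug, 80 mm across, 90 mm tall. Origin: centre of its underside. Leave it alone.
- hole_punch: Bystander, loose: grey hole punch, 110 x 60 x 65 mm. Origin: centre of its underside. Leave it alone.
Mind the look-alikes: they are no part of the job. Leave any yellow look-alike of the case alone.

How it is judged:
By the outcome, as a careful person would: the job done as asked, in the order asked, and still so for the second after the job is handed in, with the robot touching nothing.
It also fails if it takes over 61 s, if anything falls off the work surface, if the arm or the gripper's body presses on something with over 40 N, if the wrist force passes 120 N, or if a joint passes its speed limit or range.

## Working session

There is one attempt and no reset: what is moved stays moved. The work goes in short steps, Python scripts to look and compute and a shell command to move; the robot and the scene stay as the last step left them, time stands still between calls to the robot, and variables do not carry over. Pictures are saved under pics/ and viewed, and the job is handed in when it is done.

```bash
mkdir -p pics; ls
python3 - <<'E'
from station import manip, imaging
import cv2, numpy as np
for n in ("top","side"):
    s=imaging.snapshot(n); cv2.imwrite(f"pics/{n}0.png",s["image"][:,:,::-1]); np.savez(f"{n}0.npz",**{k:np.array(v) for k,v in s.items()})
    print(n,s["vfov"],s["cx"],s["cy"],s["dist"],np.round(s["R"],3),np.round(s["t"],3))
print(manip.sense())
E
```

```text
pics
top 55.2122809720723 318.70195386494953 202.0532903056878 [-0.09463163  0.          0.          0.          0.        ] [[ 0.019 -1.     0.022]
 [-0.997 -0.021 -0.079]
 [ 0.079 -0.021 -0.997]] [-0.01   0.56   0.955]
side 55.88799732397387 316.6081141683817 201.42773647905307 [-0.04686669  0.          0.          0.          0.        ] [[ 0.987 -0.162 -0.014]
 [-0.132 -0.745 -0.654]
 [ 0.096  0.647 -0.757]] [-0.541  0.113  0.874]
{'t': 0.1, 'q': array([ 1.09152619e+00,  5.28394670e-01,  1.43377215e+00, -1.02514007e-06,
        1.18140974e+00, -1.78514566e-01]), 'qd': array([-0.00041579, -0.00143829, -0.00208314,  0.00146834,  0.00216283,
       -0.00057097]), 'tau': array([-3.43951097e-04, -4.43306565e+01, -1.78586233e+01, -2.20489783e-04,
        3.92514310e-03, -2.53557815e-06]), 'tcp_pos': array([0.18484702, 0.59640311, 0.24941889]), 'tool_rot': array([ 1.49811400e-01,  9.88714094e-01, -9.38935719e-04, -3.19946394e-04]), 'force': array([-0.04047101,  0.18779217,  0.44888016]), 'ft_torque': array([-0.03043181,  0.01665789, -0.01174103]), 'finger_gap': 0.9984121449208319}
```

View pics/top0.png

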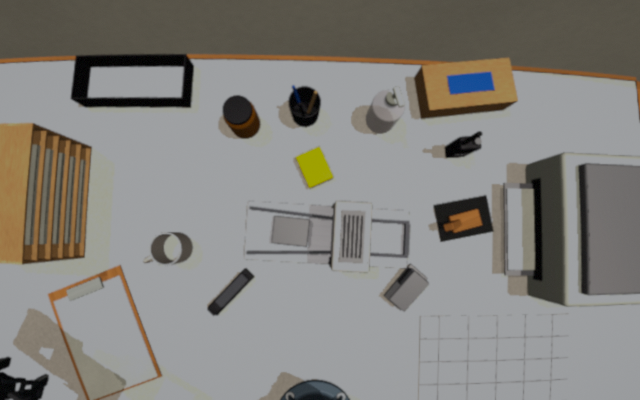

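View pics/side0.png

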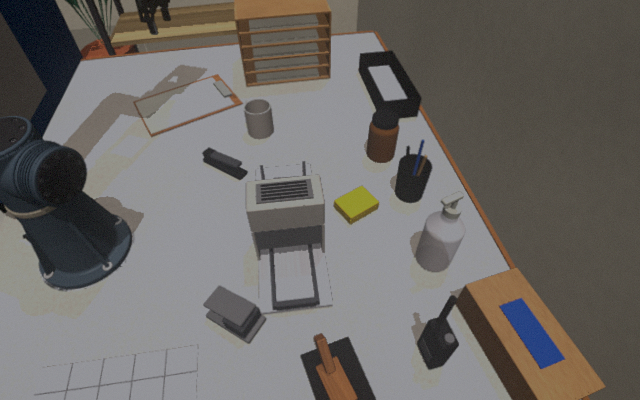

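```bash
cat > h.py <<'E'
import numpy as np, cv2
def K(s):
    f=200/np.tan(np.radians(float(s["vfov"]))/2); return np.array([[f,0,float(s["cx"])],[0,f,float(s["cy"])],[0,0,1]])
def ray(s,uv):
    n=cv2.undistortPoints(np.array(uv,float).reshape(-1,1,2),K(s),np.array(s["dist"],float)).reshape(-1,2)
    d=np.c_[n,np.ones(len(n))]@s["R"]; return -s["R"].T@s["t"], d
def onz(s,uv,z):
    o,d=ray(s,uv); return o+d*((z-o[2])/d[:,2])[:,None]
def cloud(s):
    v,u=np.mgrid[:400,:640]; o,d=ray(s,np.c_[u.ravel(),v.ravel()]); # d has cam z=1
    return (o+d*np.array(s["z_map"],float).reshape(-1,1)).reshape(400,640,3)
def proj(s,X):
    r,_=cv2.Rodrigues(np.array(s["R"],float)); return cv2.projectPoints(np.array(X,float).reshape(-1,1,3),r,np.array(s["t"],float),K(s),np.array(s["dist"],float))[0].reshape(-1,2)
E
python3 - <<'E'
import numpy as np,cv2
from h import *
t=np.load("top0.npz"); s=np.load("side0.npz")
im=t["image"][:,:,::-1]
cv2.imwrite("pics/a.png",cv2.resize(im[190:285,235:425],None,fx=4,fy=4,interpolation=cv2.INTER_CUBIC))
cv2.imwrite("pics/b.png",cv2.resize(im[180:260,420:510],None,fx=7,fy=7,interpolation=cv2.INTER_CUBIC))
im=s["image"][:,:,::-1]
cv2.imwrite("pics/c.png",cv2.resize(im[140:400,200:400],None,fx=2.3,fy=2.3,interpolation=cv2.INTER_CUBIC))
E
```

```text
(no output)
```

View pics/a.png

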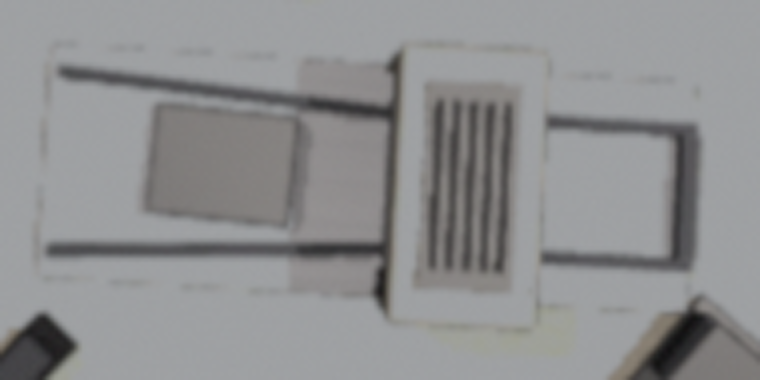

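View pics/b.png

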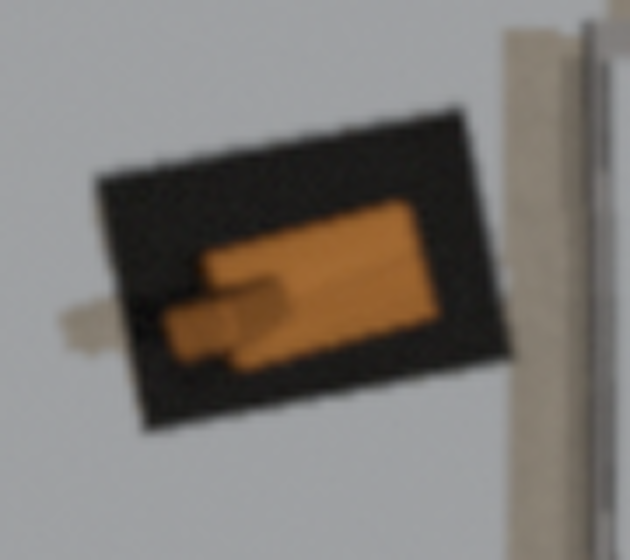

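View pics/c.png

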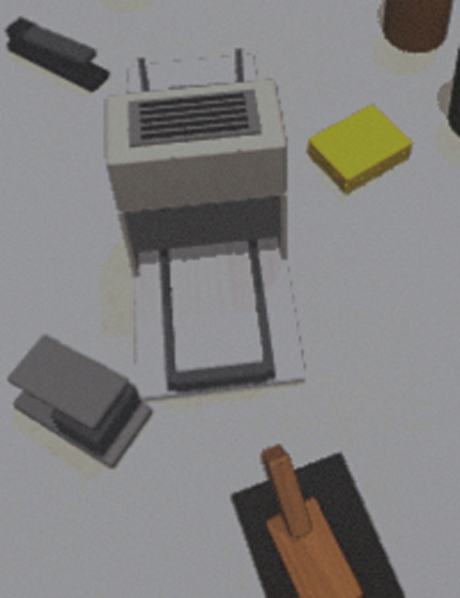

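Run:
```python
from h import *
t=dict(np.load("top0.npz")); np.set_printoptions(precision=4,suppress=True)
def A(p): return (np.array(p,float)+.5)/4-.5+[235,190]
def B(p): return (np.array(p,float)+.5)/7-.5+[420,180]
def rep(n,P):
    P=P[:,:2]; c=P.mean(0); a=(P[1]-P[0]+P[2]-P[3])/2; b=(P[0]-P[3]+P[1]-P[2])/2
    print(n,P.ravel(),"c",c,"len",np.linalg.norm(a),"wid",np.linalg.norm(b),"yaw",np.degrees(np.arctan2(a[1],a[0])),"yawb",np.degrees(np.arctan2(b[1],b[0]))-90)
# order TL,TR,BR,BL
rep("deck",onz(t,A([(55,43),(698,90),(690,308),(38,277)]),.012))
rep("head",onz(t,A([(405,45),(548,50),(537,328),(387,320)]),.185))
rep("case",onz(t,A([(155,103),(300,118),(288,225),(145,210)]),.042))
rep("mat",onz(t,B([(98,177),(460,108),(513,357),(147,430)]),.005))
rep("sole",onz(t,B([(203,250),(412,202),(440,318),(240,370)]),.019))
print(onz(t,A([(675,130),(670,262)]),.030), "stop top face")
C=cloud(t)
# colour-based
im=cv2.cvtColor(t["image"][:,:,::-1].copy(),cv2.COLOR_BGR2HSV)
m=(im[...,1]>120)&(im[...,0]<25); m[:200]=0;m[245:]=0;m[:,:435]=0;m[:,495:]=0
P=C[m]; print("stick z",np.percentile(P[:,2],[5,25,50,75,95,100]))
Q=P[(P[:,2]<.025)]; r=cv2.minAreaRect((Q[:,:2]*1000).astype(np.float32)); print(r)
Q=P[P[:,2]>.045]; print(len(Q),Q.mean(0))
for (u,v) in [(330,210),(290,231),(352,240),(300,212),(440,200)]: print(u,v,C[v,u])
```

```text
deck [ 0.561   0.1827  0.5391 -0.2348  0.3981 -0.2303  0.4109  0.1889] c [ 0.4773 -0.0234] len 0.4186718730385839 wid 0.1456511949006016 yaw -92.37501335820541 yawb -92.12324587020092
head [ 0.55   -0.0318  0.5489 -0.1084  0.4014 -0.1041  0.4045 -0.0247] c [ 0.4762 -0.0673] len 0.07805510995599085 wid 0.1465706576024659 yaw -91.52312450967834 yawb -92.23057043130096
case [0.5224 0.1141 0.5149 0.0236 0.4484 0.0296 0.4559 0.1185] c [0.4854 0.0715] len 0.09002648637617498 wid 0.06674558556707645 yaw -94.77367023474086 yawb -94.50653677345394
mat [ 0.5599 -0.3023  0.5893 -0.4451  0.4944 -0.465   0.4651 -0.321 ] c [ 0.5272 -0.3834] len 0.14638122691488917 wid 0.09677648478784778 yaw -78.43923031720617 yawb -78.4911058532221
sole [ 0.5324 -0.3377  0.5519 -0.419   0.5085 -0.4295  0.488  -0.3517] c [ 0.5202 -0.3845] len 0.08200535710788188 wid 0.0455484609894036 yaw -75.90693868658691 yawb -74.41207602553142
[[ 0.5122 -0.2153  0.03  ]
 [ 0.4285 -0.2126  0.03  ]] stop top face
stick z [0.0028 0.0152 0.0175 0.0199 0.0694 0.9959]
((518.30029296875, -379.459716796875), (50.87697982788086, 109.6744384765625), 14.195525169372559)
109 [ 0.5041 -0.3132  0.0987]
330 210 [ 0.5404 -0.0283  0.0133]
290 231 [0.4844 0.0719 0.0395]
352 240 [ 0.4676 -0.067   0.1882]
300 212 [0.5339 0.0488 0.0095]
440 200 [ 0.574  -0.3227 -0.0036]
```

```bash
python3 -m creep '{"claw":[8.5,8.5,8.5,8.5,8.5],"dp":[[0,-5,0],[0,-10,0],[0,-15,0],[0,-20,0],[0,-22,0]],"roll":[0,0,0,0,0]}'
python3 -c "
from station import manip
s=manip.sense();print(s['t'],s['q'],s['tcp_pos'],s['tool_rot'])"
```

```text
t: 0.6
tcp_pos: [0.1168, 0.3813, 0.2494]
tool_rot: [0.15, 0.989, -0.003, -0.001]
force: [-0.6, 0.7, -0.4]
finger_gap: 0.994
0.6 [ 9.91495161e-01  2.26419940e-01  1.96296002e+00 -2.39964799e-04
  9.59183121e-01 -2.78346443e-01] [0.11683508 0.38126303 0.24940178] [ 0.14984075  0.988704   -0.00321038 -0.00136003]
```

```bash
python3 -m creep '{"claw":[8.5,8.5,8.5,8.5],"dp":[[0,-5,0],[0,-10,0],[0,-15,0],[0,-18,0]],"roll":[0,0,0,0]}'
python3 -c "
from station import manip
s=manip.sense();print(s['t'],s['q'],s['tcp_pos'],s['tool_rot'])"
```

```text
t: 1.0
tcp_pos: [0.0635, 0.2112, 0.2494]
tool_rot: [0.149, 0.989, -0.002, -0.001]
force: [0.7, 0.1, 0.6]
finger_gap: 0.995
1.0 [ 7.51758153e-01 -7.33098246e-02  2.31780113e+00 -4.76409808e-04
  9.01643932e-01 -5.18685770e-01] [0.06350382 0.21117971 0.24937891] [ 0.14946544  0.98876432 -0.00189754 -0.0012621 ]
```

```bash
python3 -m creep '{"claw":[8.5,8.5,8.5,8.5,8.5,8.5,8.5,8.5,8.5],"dp":[[-39,-5,-10],[-39,-5,-10],[-39,-5,-10],[-39,-5,-10],[-39,-5,-10],[-39,-5,-10],[-39,-5,-10],[-39,-5,-10],[-39,-5,-10]],"roll":[0,0,0,0,0,0,0,0,0]}'
cat > st.py <<'E'
from station import manip
import numpy as np
from scipy.spatial.transform import Rotation as R
np.set_printoptions(precision=4,suppress=True)
s=manip.sense();print(s['t'],s['q'],s['tcp_pos']);print(R.from_quat(s['tool_rot']).as_matrix().T, "rows=tool axes")
E
python3 st.py
```

```text
t: 1.9
tcp_pos: [0.4299, 0.0489, 0.3516]
tool_rot: [0.151, 0.988, -0.0, 0.003]
force: [-0.4, 0.7, -0.0]
finger_gap: 0.993
1.9 [-0.1458  0.1331  1.7465 -0.0007  1.2558 -1.4124] [0.4299 0.0489 0.3516]
[[-0.9542  0.2993 -0.0063]
 [ 0.2993  0.9542  0.0004]
 [ 0.0061 -0.0015 -1.    ]] rows=tool axes
```

```bash
python3 -m creep '{"claw":[8.5,8.5,8.5,8.5,8.5,8.5,8.5,8.5,8.5,8.5,8.5,8.5],"dp":[[5.5,-59,0],[5.5,-59,0],[5.5,-59,0],[5.5,-59,0],[5.5,-59,0],[5.5,-59,0],[5.5,-59,0],[5.5,-59,0],[5.5,-59,0],[5.5,-59,0],[5.5,-59,0],[5.5,-59,0]],"roll":[1.306,1.306,1.306,1.306,1.306,1.306,1.306,1.306,1.306,1.306,1.306,1.306]}'
python3 st.py
```

```text
t: 3.1
tcp_pos: [0.1956, -0.4969, 0.3497]
tool_rot: [0.72, 0.694, 0.0, -0.0]
force: [0.8, 0.6, 0.2]
finger_gap: 0.998
3.1 [-1.4052  0.2975  1.5276  0.0001  1.3177 -1.3682] [ 0.1956 -0.4969  0.3497]
[[ 0.037   0.9993  0.0012]
 [ 0.9993 -0.037  -0.0002]
 [-0.0001  0.0012 -1.    ]] rows=tool axes
```

```bash
python3 -m creep '{"claw":[8.5,8.5,8.5,8.5,8.5,8.5,8.5,8.5],"dp":[[-35.7,-10.3,0],[-35.7,-10.3,0],[-35.7,-10.3,0],[-35.7,-10.3,0],[-35.7,-10.3,0],[-35.7,-10.3,0],[-35.7,-10.3,0],[-35.7,-10.3,0]],"roll":[0,0,0,0,0,0,0,0]}'
python3 st.py
python3 -m creep '{"claw":[8.5,8.5,8.5,8.5],"dp":[[-20,0,0],[-20,0,0],[-20,0,0],[-20,0,0]],"roll":[0,0,0,0]}'
python3 st.py
```

```text
t: 3.9
tcp_pos: [0.079, -0.8509, 0.3469]
tool_rot: [0.72, 0.693, 0.001, -0.001]
force: [-0.1, -0.6, 0.0]
finger_gap: 0.994
3.9 [-1.6083  0.85    0.5299 -0.0007  1.7642 -1.5703] [ 0.079  -0.8509  0.3469]
[[ 0.0381  0.9993  0.0025]
 [ 0.9993 -0.0381 -0.0007]
 [-0.0006  0.0025 -1.    ]] rows=tool axes
t: 4.3
tcp_pos: [0.0692, -0.9235, 0.3171]
tool_rot: [0.72, 0.694, -0.01, 0.012]
force: [-0.3, -0.5, -1.2]
finger_gap: 0.994
4.3 [-1.6175  1.0264  0.2218  0.0044  1.8625 -1.5801] [ 0.0692 -0.9235  0.3171]
[[ 0.0361  0.9989 -0.0309]
 [ 0.9993 -0.036   0.0039]
 [ 0.0028 -0.031  -0.9995]] rows=tool axes
```

```bash
python3 -m creep '{"claw":[8.5,8.5,8.5,8.5],"dp":[[-20,0,0],[-20,0,0],[-20,0,0],[-20,0,0]],"roll":[0,0,0,0]}'
python3 st.py
```

```text
t: 4.7
tcp_pos: [0.0565, -0.9461, 0.288]
tool_rot: [0.719, 0.694, -0.024, 0.028]
force: [0.7, 0.8, -0.0]
finger_gap: 0.998
4.7 [-1.6312  1.06    0.2193  0.0094  1.7899 -1.5928] [ 0.0565 -0.9461  0.288 ]
[[ 0.0362  0.9967 -0.0725]
 [ 0.9993 -0.0358  0.0074]
 [ 0.0048 -0.0728 -0.9973]] rows=tool axes
```

```bash
python3 -m creep '{"claw":[8.5,8.5,8.5,8.5,8.5,8.5],"dp":[[-60,0,-10],[-60,0,-10],[-60,0,-10],[-60,0,-10],[-60,0,-10],[-60,0,-10]],"roll":[0,0,0,0,0,0]}'
python3 st.py
```

```text
t: 5.3
tcp_pos: [0.0373, -0.9611, 0.2772]
tool_rot: [0.719, 0.693, -0.036, 0.042]
force: [0.1, -0.6, 0.5]
finger_gap: 0.997
5.3 [-1.6521  1.0728  0.219   0.0155  1.7403 -1.6125] [ 0.0373 -0.9611  0.2772]
[[ 0.0365  0.9933 -0.1098]
 [ 0.9993 -0.0356  0.0103]
 [ 0.0064 -0.1101 -0.9939]] rows=tool axes
```

```bash
python3 -m creep '{"claw":[8.5,8.5,8.5],"dp":[[10,0,0],[10,0,0],[10,0,0]],"roll":[0,0,0]}'
python3 st.py
```

```text
t: 5.6
tcp_pos: [0.0418, -0.8571, 0.2636]
tool_rot: [0.719, 0.693, -0.033, 0.039]
force: [0.2, -0.1, -0.2]
finger_gap: 0.995
5.6 [-1.6571  0.8335  0.7773  0.0162  1.4291 -1.6227] [ 0.0418 -0.8571  0.2636]
[[ 0.0362  0.9941 -0.1022]
 [ 0.9993 -0.0353  0.0109]
 [ 0.0072 -0.1025 -0.9947]] rows=tool axes
```

```bash
python3 -m creep '{"claw":[8.5,8.5,8.5,8.5],"dp":[[-9,4,-8],[-9,4,-8],[-14,4,-11],[-14,4,-11]],"roll":[0,0,0,0]}' >/dev/null
python3 st.py
python3 -m creep '{"claw":[8.5],"dp":[[-5,0,-3]],"roll":[0]}' >/dev/null
python3 -m creep '{"claw":[8.5],"dp":[[-5,0,-3]],"roll":[0]}' >/dev/null
python3 st.py
python3 -m creep '{"claw":[8.5],"dp":[[-20,0,-12]],"roll":[0]}' >/dev/null
python3 -m creep '{"claw":[8.5],"dp":[[-20,0,-12]],"roll":[0]}' >/dev/null
python3 st.py
```

```text
6.0 [-1.6173  0.9774  0.2211  0.0162  1.804  -1.5773] [ 0.0719 -0.9367  0.3642]
[[ 0.0358  0.9897 -0.1387]
 [ 0.9993 -0.0342  0.0142]
 [ 0.0093 -0.1392 -0.9902]] rows=tool axes
6.2 [-1.6305  0.9405  0.2183  0.0253  1.7762 -1.5866] [ 0.0618 -0.9419  0.4013]
[[ 0.0374  0.9779 -0.2055]
 [ 0.9992 -0.034   0.02  ]
 [ 0.0125 -0.2061 -0.9784]] rows=tool axes
6.4 [-1.6426  0.9038  0.2181  0.0355  1.7538 -1.5946] [ 0.0531 -0.9435  0.4373]
[[ 0.039   0.9639 -0.2635]
 [ 0.9991 -0.0334  0.0257]
 [ 0.0159 -0.2643 -0.9643]] rows=tool axes
```

```bash
python3 -m creep '{"claw":[8.5],"dp":[[-5,0.6,-1]],"roll":[0]}' >/dev/null
python3 -m creep '{"claw":[8.5],"dp":[[-5,0.6,-1]],"roll":[0]}' >/dev/null
python3 -m creep '{"claw":[8.5],"dp":[[-5,0.6,-1]],"roll":[0]}' >/dev/null
python3 st.py
python3 -m creep '{"claw":[8.5],"dp":[[-5,0.6,0.5]],"roll":[0]}' >/dev/null
python3 -m creep '{"claw":[8.5],"dp":[[-5,0.6,0.5]],"roll":[0]}' >/dev/null
python3 -m creep '{"claw":[8.5],"dp":[[-5,0.6,0.5]],"roll":[0]}' >/dev/null
python3 st.py; python3 -c "
from station import manip
print(repr(manip.sense()['q'][2]))"
```

```text
6.7 [-1.6377  0.8986  0.2197  0.0458  1.6671 -1.5891] [ 0.0593 -0.9651  0.449 ]
[[ 0.0399  0.9361 -0.3496]
 [ 0.999  -0.0296  0.0348]
 [ 0.0222 -0.3506 -0.9363]] rows=tool axes
7.0 [-1.6323  0.9231  0.2196  0.0546  1.5499 -1.5854] [ 0.0649 -0.9989  0.438 ]
[[ 0.0419  0.8996 -0.4347]
 [ 0.9987 -0.0256  0.0433]
 [ 0.0278 -0.436  -0.8995]] rows=tool axes
np.float64(0.21955665807887165)
```

```bash
python3 -m creep '{"claw":[8.5,8.5,8.5,8.5,8.5,8.5],"dp":[[1,-5,-1],[1,-10,-1],[1,-15,-1],[1,-20,-1],[1,-25,-1],[1,-25,-1]],"roll":[0,0,0,0,0,0]}' >/dev/null
python3 st.py
python3 -m creep '{"claw":[8.5],"dp":[[-5,-1,1]],"roll":[0]}' >/dev/null
python3 -m creep '{"claw":[8.5],"dp":[[-5,-1,1]],"roll":[0]}' >/dev/null
python3 -m creep '{"claw":[8.5],"dp":[[-5,-1,1]],"roll":[0]}' >/dev/null
python3 st.py
```

```text
7.6 [-1.929   0.9217  0.2412  0.1714  1.562  -1.8475] [-0.1966 -0.9771  0.4301]
[[ 0.0512  0.9004 -0.432 ]
 [ 0.9985 -0.0375  0.0401]
 [ 0.0199 -0.4334 -0.901 ]] rows=tool axes
7.9 [-1.9167  0.9539  0.2193  0.1874  1.4576 -1.85  ] [-0.1926 -1.0136  0.423 ]
[[ 0.0421  0.8558 -0.5155]
 [ 0.9991 -0.0305  0.0309]
 [ 0.0107 -0.5164 -0.8563]] rows=tool axes
```

```bash
python3 -m creep '{"claw":[8.5],"dp":[[-4.5,-2,1]],"roll":[0]}' >/dev/null
python3 -m creep '{"claw":[8.5],"dp":[[-4.5,-2,1]],"roll":[0]}' >/dev/null
python3 -m creep '{"claw":[8.5],"dp":[[-4.5,-2,1]],"roll":[0]}' >/dev/null
python3 -m creep '{"claw":[8.5],"dp":[[-4.5,-2,1]],"roll":[0]}' >/dev/null
python3 st.py
python3 -m creep '{"claw":[8.5],"dp":[[-4.5,-2,2]],"roll":[0]}' >/dev/null
python3 -m creep '{"claw":[8.5],"dp":[[-4.5,-2,2]],"roll":[0]}' >/dev/null
python3 -m creep '{"claw":[8.5],"dp":[[-4.5,-2,2]],"roll":[0]}' >/dev/null
python3 st.py
```

```text
8.3 [-1.9618  0.973   0.219   0.2265  1.3263 -1.8987] [-0.2422 -1.0377  0.4249]
[[ 0.041   0.7879 -0.6144]
 [ 0.999  -0.0431  0.0114]
 [-0.0175 -0.6142 -0.7889]] rows=tool axes
8.6 [-1.9854  0.9995  0.2192  0.2542  1.2164 -1.9307] [-0.2731 -1.0587  0.4168]
[[ 0.0386  0.7313 -0.6809]
 [ 0.9984 -0.0565 -0.004 ]
 [-0.0414 -0.6797 -0.7323]] rows=tool axes
```

```bash
python3 -m creep '{"claw":[8.5],"dp":[[-4.8,0.6,2]],"roll":[0]}' >/dev/null
python3 -m creep '{"claw":[8.5],"dp":[[-4.8,0.6,2]],"roll":[0]}' >/dev/null
python3 -m creep '{"claw":[8.5],"dp":[[-4.8,0.6,2]],"roll":[0]}' >/dev/null
python3 -m creep '{"claw":[8.5],"dp":[[-4.8,0.6,2]],"roll":[0]}' >/dev/null
python3 st.py
```

```text
9.0 [-1.9188  1.0033  0.2189  0.2217  1.0863 -1.8721] [-0.2221 -1.0964  0.4357]
[[ 0.0324  0.6517 -0.7577]
 [ 0.9972 -0.0719 -0.0191]
 [-0.0669 -0.755  -0.6523]] rows=tool axes
```

```bash
python3 -m creep '{"claw":[8.5,8.5,8.5,8.5,8.5,8.5,8.5,8.5,8.5],"dp":[[1.5,5,-3],[1.5,10,-3],[1.5,15,-3],[1.5,20,-3],[1.5,25,-3],[1.5,30,-3],[1.5,35,-3],[1.5,40,-3],[1.5,41,-3]],"roll":[0,0,0,0,0,0,0,0,0]}' >/dev/null
python3 st.py
python3 -m creep '{"claw":[8.5],"dp":[[-4.8,1.5,2]],"roll":[0]}' >/dev/null
python3 -m creep '{"claw":[8.5],"dp":[[-4.8,1.5,2]],"roll":[0]}' >/dev/null
python3 st.py
```

```text
9.9 [-1.4547  0.9971  0.2332 -0.1678  1.068  -1.3836] [ 0.1981 -1.0918  0.4352]
[[ 0.029   0.653  -0.7568]
 [ 0.9978 -0.0638 -0.0169]
 [-0.0593 -0.7547 -0.6534]] rows=tool axes
10.1 [-1.4638  1.0009  0.2195 -0.1607  1.0212 -1.3919] [ 0.1921 -1.1044  0.449 ]
[[ 0.0284  0.6106 -0.7914]
 [ 0.9982 -0.0589 -0.0097]
 [-0.0525 -0.7897 -0.6112]] rows=tool axes
```

```bash
python3 -m creep '{"claw":[8.5],"dp":[[-4,3,2]],"roll":[0]}' >/dev/null
python3 -m creep '{"claw":[8.5],"dp":[[-4,3,2]],"roll":[0]}' >/dev/null
python3 st.py
python3 - <<'E'
from h import *
from station import imaging
np.set_printoptions(precision=4,suppress=True)
for n in ("top","side"):
    s=imaging.snapshot(n); cv2.imwrite(f"pics/{n}1.png",s["image"][:,:,::-1]); np.savez(f"{n}1.npz",**{k:np.array(v) for k,v in s.items()})
E
```

```text
10.3 [-1.437   1.0023  0.2191 -0.1828  0.969  -1.3594] [ 0.2191 -1.1081  0.46  ]
[[ 0.0303  0.567  -0.8232]
 [ 0.9987 -0.0506  0.002 ]
 [-0.0406 -0.8222 -0.5678]] rows=tool axes
```

View pics/top1.png

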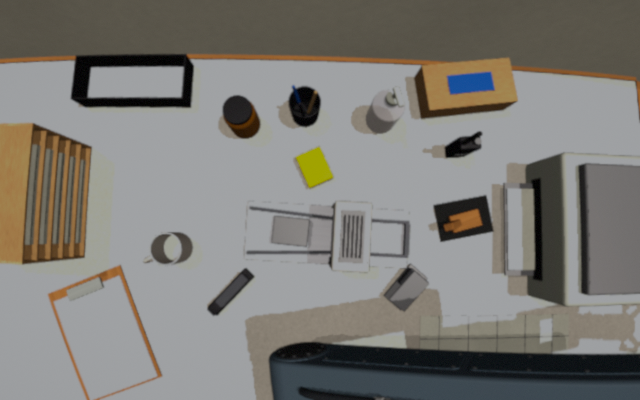

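View pics/side1.png

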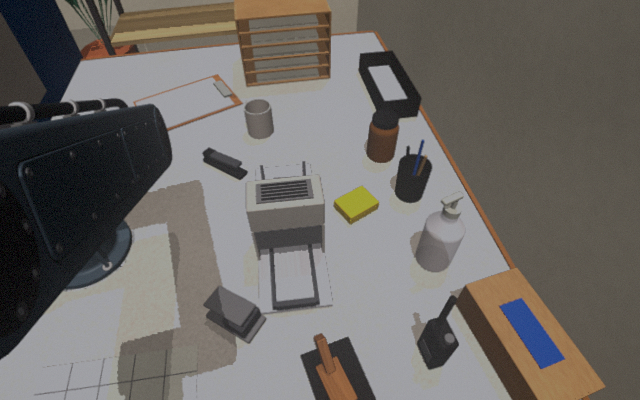

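Run:
```python
from h import *
np.set_printoptions(precision=4,suppress=True)
t=dict(np.load("top1.npz")); s=dict(np.load("side1.npz"))
c=np.array([.5202,-.3845]); a=np.radians(-75.5)
R=np.array([[np.cos(a),-np.sin(a)],[np.sin(a),np.cos(a)]])
pts=[]
for x,y,z in [(40.5,22,14),(40.5,-22,14),(-40.5,22,14),(-40.5,-22,14),(-57.4,0,50.8),(-68.9-9.2,9,64.6-7.7),(-68.9+9.2,9,64.6+7.7),(-68.9-9.2,-9,64.6-7.7),(-68.9+9.2,-9,64.6+7.7)]:
    p=c+R@np.array([x,y])/1000; pts.append([*p,z/1000+.005])
for n,i,(u0,u1,v0,v1),k in (("t",t,(425,505,185,255),8),("s",s,(290,380,320,400),7)):
    im=cv2.resize(i["image"][v0:v1,u0:u1,::-1],None,fx=k,fy=k,interpolation=cv2.INTER_CUBIC)
    for q in proj(i,pts):
        x,y=((q+.5-[u0,v0])*k).astype(int); cv2.circle(im,(x,y),4,(255,0,0),1)
    cv2.imwrite(f"pics/ov_{n}.png",im)
```

```text
(no output)
```

View pics/ov_t.png

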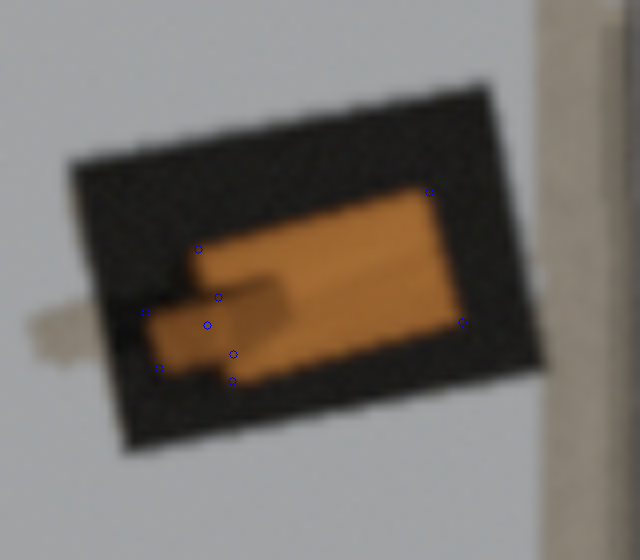

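View pics/ov_s.png

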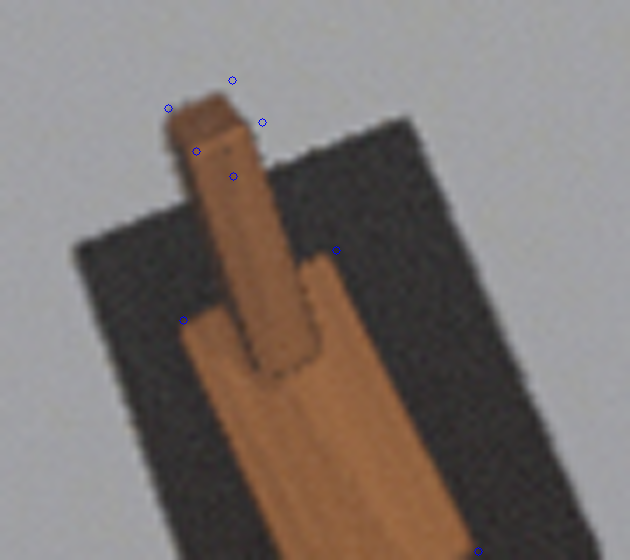

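```bash
cat > fk.py <<'E'
import numpy as np
from scipy.spatial.transform import Rotation as R
from scipy.optimize import least_squares
D=[([1.09152619,0.52839467,1.43377215,0,1.18140974,-.178514],[.18484702,.59640311,.24941889]),
([.991495,.22641994,1.96296,-.00024,.95918,-.27835],[.11683508,.38126303,.24940178]),
([.751758,-.0733098,2.3178,-.000476,.901644,-.518686],[.06350382,.21117971,.24937891]),
([-.1458,.1331,1.7465,-.0007,1.2558,-1.4124],[.4299,.0489,.3516]),
([-1.4052,.2975,1.5276,.0001,1.3177,-1.3682],[.1956,-.4969,.3497]),
([-1.6083,.85,.5299,-.0007,1.7642,-1.5703],[.079,-.8509,.3469]),
([-1.6175,1.0264,.2218,.0044,1.8625,-1.5801],[.0692,-.9235,.3171]),
([-1.6571,.8335,.7773,.0162,1.4291,-1.6227],[.0418,-.8571,.2636]),
([-1.9854,.9995,.2192,.2542,1.2164,-1.9307],[-.2731,-1.0587,.4168]),
([-1.437,1.0023,.2191,-.1828,.969,-1.3594],[.2191,-1.1081,.46])]
def fk(q,p,s4=1,s6=1,full=False):
    h,r0,a,b,c,d,e=p
    A=R.from_euler('z',q[0])
    B=A*R.from_euler('y',q[1]); C=B*R.from_euler('y',q[2]); 
    sh=A.apply([r0,d,h]); el=sh+B.apply([0,0,a]); wr=el+C.apply([e,0,b])
    W=C*R.from_euler('z',s4*q[3])*R.from_euler('y',q[4])
    T=W*R.from_euler('z',s6*q[5]); tcp=wr+T.apply([0,0,c])
    return (el,wr,tcp,T) if full else tcp
best=None
for s4 in (1,-1):
    r=least_squares(lambda p:np.concatenate([fk(q,p,s4)-x for q,x in D]),[.35,0,.4,.4,.25,.11,0])
    if best is None or r.cost<best[0]: best=(r.cost,r.x,s4)
P,S4=best[1],best[2]
if __name__=="__main__":
    np.set_printoptions(precision=4,suppress=True)
    print(best)
    q,x=D[-1]
    for s6 in(1,-1): print(fk(q,P,S4,s6,True)[3].as_matrix().T)
E
python3 fk.py
python3 - <<'E'
from h import *
t=dict(np.load("top1.npz")); np.set_printoptions(precision=4,suppress=True)
print("punch", onz(t,[(408,264),(428,280),(408,310),(385,292)],.06)[:,:2])
print("stapler", onz(t,[(250,270),(213,312)],.045)[:,:2]); print("mug",onz(t,[(190,247)],.09)[:,:2]);print("yellow",onz(t,[(332,182)],.03)[:,:2])
E
```

```text
(np.float64(1.3435345396911458e-08), array([ 0.2742, -0.0001,  0.5881,  0.3917,  0.2777,  0.111 ,  0.1141]), 1)
[[-0.9987  0.0506 -0.002 ]
 [ 0.0303  0.567  -0.8232]
 [-0.0405 -0.8222 -0.5678]]
[[ 0.9232  0.1865 -0.336 ]
 [ 0.3821 -0.5378  0.7515]
 [-0.0405 -0.8222 -0.5678]]
punch [[ 0.4086 -0.2201]
 [ 0.3699 -0.2705]
 [ 0.2964 -0.2213]
 [ 0.3399 -0.1638]]
stapler [[0.3863 0.168 ]
 [0.2809 0.2568]]
mug [[0.4412 0.3052]]
yellow [[ 0.611  -0.0314]]
```

```bash
python3 -m creep '{"claw":[8.5,8.5,8.5,8.5,8.5,8.5,8.5,8.5,8.5,8.5,8.5,8.5],"dp":[[53,-15.5,-33],[53,-15.5,-33],[53,-15.5,-33],[53,-15.5,-33],[53,-15.5,-33],[53,-15.5,-33],[53,-15.5,-33],[53,-15.5,-33],[53,-15.5,-33],[53,-15.5,-33],[53,-15.5,-33],[53,-15.5,-33]],"roll":[0,0,0,0,0,0,0,0,0,0,0,0]}' >/dev/null
python3 st.py
```

```text
11.6 [-1.5207  0.399   1.8247 -1.4299  0.0775 -0.0783] [ 0.1241 -0.683   0.3168]
[[ 0.0321  0.6135 -0.7891]
 [ 0.9988 -0.0491  0.0024]
 [-0.0372 -0.7882 -0.6143]] rows=tool axes
```

```bash
python3 -m creep '{"claw":[8.5,8.5],"dp":[[8,0,-5],[8,0,-5]],"roll":[0,0]}' >/dev/null
python3 st.py
```

```text
11.8 [-1.4977  0.3089  1.9573 -1.4303  0.0928 -0.0606] [ 0.1303 -0.6085  0.3159]
[[ 0.0329  0.647  -0.7617]
 [ 0.9988 -0.0489  0.0015]
 [-0.0363 -0.7609 -0.6479]] rows=tool axes
```

```bash
python3 -m creep '{"claw":[8.5],"dp":[[6,0,-4]],"roll":[0]}' >/dev/null
python3 -m creep '{"claw":[8.5],"dp":[[6,0,-4]],"roll":[0]}' >/dev/null
python3 st.py
```

```text
12.0 [-1.4592  0.1961  2.108  -1.4304  0.1185 -0.031 ] [ 0.1371 -0.519   0.316 ]
[[ 0.0344  0.676  -0.7361]
 [ 0.9988 -0.0493  0.0013]
 [-0.0354 -0.7352 -0.6769]] rows=tool axes
```

```bash
python3 -m creep '{"claw":[8.5],"dp":[[5,0,-4]],"roll":[0]}' >/dev/null
python3 st.py
cat > ik.py <<'E'
from fk import *
from station import manip
np.set_printoptions(precision=3,suppress=True)
s=manip.sense(); Rt=R.from_quat(s['tool_rot']); OFF=fk(s['q'],P,S4,1,True)[3].inv()*Rt
lo=np.array([-3.08,-.75,.22,-1.43,0,-2.85]); hi=np.array([3.08,2.2,2.44,4.57,2.65,2.85])
def ik(p,q0,Rg=Rt):
    def f(q):
        el,wr,t,T=fk(q,P,S4,1,True); return np.r_[(t-p)*5,(Rg.inv()*(T*OFF)).as_rotvec()]
    best=None
    for k in range(12):
        x0=q0 if k==0 else np.clip(q0+np.random.default_rng(k).normal(0,.5,6),lo+.01,hi-.01)
        r=least_squares(f,np.clip(x0,lo+1e-3,hi-1e-3),bounds=(lo,hi))
        if best is None or r.cost<best.cost: best=r
        if best.cost<1e-8: break
    return best.x,best.cost,fk(best.x,P,S4,1,True)
if __name__=="__main__":
    z=Rt.as_matrix()[:,2]; q=s['q']; print("tool err check",OFF.as_rotvec())
    W=[("pick",(.505,-.329,.056)),("pre",tuple(np.array([.505,-.329,.056])-.1*z)),("lift",(.505,-.329,.25)),("over",(.49,-.05,.30)),("behind",(.487,.24,.20)),("start",(.487,.225,.063)),("end",(.477,-.032,.063))]
    for n,p in W:
        q,c,(el,wr,t,T)=ik(np.array(p),q); print(n,np.round(p,3),"cost %.1e"%c,q,"wrist",wr,"elbow",el)
E
python3 ik.py
```

```text
12.1 [-1.4308  0.1305  2.1854 -1.4303  0.1382 -0.0101] [ 0.1402 -0.4706  0.3173]
[[ 0.0348  0.6849 -0.7278]
 [ 0.9988 -0.0496  0.0011]
 [-0.0353 -0.7269 -0.6858]] rows=tool axes
tool err check [-0.    -0.     1.571]
pick [ 0.505 -0.329  0.056] cost 6.4e-04 [-0.451  0.874  1.792 -1.43   0.743  0.858] wrist [ 0.525 -0.13   0.251] elbow [ 0.454 -0.096  0.652]
pre [ 0.509 -0.256  0.125] cost 1.9e-30 [-0.319  0.742  1.838 -1.293  0.817  0.793] wrist [ 0.518 -0.054  0.315] elbow [ 0.412 -0.019  0.707]
lift [ 0.505 -0.329  0.25 ] cost 3.9e-31 [-0.453  0.527  1.754 -1.109  0.844  0.371] wrist [ 0.515 -0.127  0.44 ] elbow [ 0.315 -0.03   0.782]
over [ 0.49 -0.05  0.3 ] cost 2.9e-20 [ 0.081  0.442  1.729 -0.862  1.256  0.535] wrist [0.5   0.152 0.49 ] elbow [0.242 0.131 0.806]
behind [0.487 0.24  0.2  ] cost 2.4e-30 [ 0.559  0.744  1.432 -0.641  1.523  0.83 ] wrist [0.497 0.442 0.39 ] elbow [0.279 0.305 0.707]
start [0.487 0.225 0.063] cost 5.0e-19 [ 0.54   0.935  1.487 -0.676  1.318  0.97 ] wrist [0.497 0.427 0.253] elbow [0.349 0.338 0.623]
end [ 0.477 -0.032  0.063] cost 6.9e-27 [ 0.119  0.861  1.856 -1.07   0.958  1.053] wrist [0.487 0.17  0.253] elbow [0.43  0.163 0.657]
```

Run:
```python
from ik import *
z=Rt.as_matrix()[:,2]; q=s['q']
q0=np.array([-.32,.742,1.838,-1.293,.817,.793])
for p in [(.505,-.329,.056),(.5045,-.325,.0605)]:
  for az in (-92.8,-88,-84):
    for tilt in (42,46,50):
        Z=np.array([np.sin(np.radians(tilt))*np.cos(np.radians(az)),np.sin(np.radians(tilt))*np.sin(np.radians(az)),-np.cos(np.radians(tilt))])
        Y=np.array([-np.sin(np.radians(az)),np.cos(np.radians(az)),0]);Y=Y if Y[0]>0 else -Y
        X=np.cross(Y,Z); Rg=R.from_matrix(np.c_[X,Y,Z])
        q,c,(el,wr,t,T)=ik(np.array(p),q0,Rg); A=(T*OFF).as_matrix().T
        print(p,az,tilt,"%.1e"%c,"err",np.round((t-p)*1000,1),"q4 %.2f"%q[3],"Y",A[1],"Z",A[2],"wr",wr)
```

```text
(0.505, -0.329, 0.056) -92.8 42 3.7e-22 err [0. 0. 0.] q4 -1.41 Y [ 0.999 -0.049 -0.   ] Z [-0.033 -0.668 -0.743] wr [ 0.514 -0.143  0.262]
(0.505, -0.329, 0.056) -92.8 46 4.4e-04 err [1.5 0.4 1. ] q4 -1.43 Y [ 0.998 -0.066 -0.017] Z [-0.059 -0.707 -0.705] wr [ 0.523 -0.132  0.253]
(0.505, -0.329, 0.056) -92.8 50 2.0e-03 err [3.2 1.1 2. ] q4 -1.43 Y [ 0.996 -0.088 -0.034] Z [-0.089 -0.741 -0.665] wr [ 0.533 -0.122  0.243]
(0.505, -0.329, 0.056) -88 42 7.2e-04 err [1.9 0.3 1.4] q4 -1.43 Y [ 1.     0.016 -0.022] Z [-0.006 -0.653 -0.757] wr [ 0.509 -0.147  0.268]
(0.505, -0.329, 0.056) -88 46 3.0e-03 err [3.9 0.9 2.7] q4 -1.43 Y [ 0.999 -0.007 -0.042] Z [-0.036 -0.689 -0.724] wr [ 0.519 -0.137  0.26 ]
(0.505, -0.329, 0.056) -88 50 6.7e-03 err [5.8 1.7 3.7] q4 -1.43 Y [ 0.998 -0.033 -0.06 ] Z [-0.065 -0.724 -0.686] wr [ 0.529 -0.126  0.25 ]
(0.505, -0.329, 0.056) -84 42 2.6e-03 err [3.6 0.4 2.7] q4 -1.43 Y [ 0.997  0.071 -0.039] Z [ 0.015 -0.636 -0.771] wr [ 0.505 -0.152  0.273]
(0.505, -0.329, 0.056) -84 46 6.6e-03 err [5.8 1.1 4.1] q4 -1.43 Y [ 0.997  0.046 -0.061] Z [-0.014 -0.672 -0.
[... 761 characters left out ...]
5, 0.0605) -88 46 2.7e-03 err [3.7 0.9 2.6] q4 -1.43 Y [ 0.999 -0.005 -0.04 ] Z [-0.032 -0.691 -0.722] wr [ 0.517 -0.132  0.264]
(0.5045, -0.325, 0.0605) -88 50 6.1e-03 err [5.5 1.7 3.6] q4 -1.43 Y [ 0.998 -0.03  -0.058] Z [-0.062 -0.726 -0.684] wr [ 0.527 -0.122  0.254]
(0.5045, -0.325, 0.0605) -84 42 2.3e-03 err [3.4 0.4 2.6] q4 -1.43 Y [ 0.997  0.073 -0.037] Z [ 0.018 -0.638 -0.77 ] wr [ 0.503 -0.147  0.277]
(0.5045, -0.325, 0.0605) -84 46 6.1e-03 err [5.5 1.1 4. ] q4 -1.43 Y [ 0.997  0.048 -0.058] Z [-0.011 -0.674 -0.739] wr [ 0.513 -0.137  0.27 ]
(0.5045, -0.325, 0.0605) -84 50 1.2e-02 err [7.6 2.1 5.2] q4 -1.43 Y [ 0.997  0.02  -0.077] Z [-0.04  -0.71  -0.703] wr [ 0.523 -0.126  0.261]
```

```bash
python3 -m creep '{"claw":[8.5,8.5,8.5,8.5,8.5,8.5,8.5,8.5,8.5,8.5,8.5],"dp":[[21.2,35.7,-12.6],[21.2,35.7,-12.6],[21.2,35.7,-12.6],[21.2,35.7,-12.6],[21.2,35.7,-12.6],[21.2,35.7,-12.6],[21.2,35.7,-12.6],[21.2,35.7,-12.6],[21.2,35.7,-12.6],[21.2,35.7,-12.6],[21.2,35.7,-12.6]],"roll":[0,0,0,0,0,0,0,0,0,0,0]}' 
python3 st.py
```

```text
t: 13.2
tcp_pos: [0.509, -0.252, 0.2491]
tool_rot: [0.665, 0.633, -0.286, 0.273]
force: [0.3, -0.8, -0.1]
finger_gap: 0.995
13.2 [-0.3116  0.5185  1.7769 -1.0652  0.9305  0.4492] [ 0.509  -0.252   0.2491]
[[ 0.0335  0.686  -0.7268]
 [ 0.9988 -0.048   0.0008]
 [-0.0344 -0.726  -0.6868]] rows=tool axes
```

```bash
python3 -m creep '{"claw":[8.5,8.5,8.5,8.5],"dp":[[3.5,0,3.3],[7,0,6.6],[8.7,0,8.2],[8.7,0,8.2]],"roll":[0,0,0,0]}' 
python3 -m creep '{"claw":[8.5,8.5],"dp":[[0,0,4],[0,0,4]],"roll":[0,0]}' 
python3 st.py
python3 - <<'E'
from h import *
from station import imaging
for n in ("top","side"):
    s=imaging.snapshot(n); cv2.imwrite(f"pics/{n}2.png",s["image"][:,:,::-1]); np.savez(f"{n}2.npz",**{k:np.array(v) for k,v in s.items()})
E
```

```text
t: 13.6
tcp_pos: [0.5055, -0.2526, 0.1267]
tool_rot: [0.665, 0.634, -0.288, 0.27]
force: [-0.2, -1.0, -0.0]
finger_gap: 0.993
t: 13.8
tcp_pos: [0.5059, -0.2839, 0.1017]
tool_rot: [0.666, 0.632, -0.287, 0.272]
force: [0.7, -0.5, -0.1]
finger_gap: 0.991
13.8 [-0.3717  0.7872  1.8362 -1.3672  0.7826  0.8393] [ 0.5059 -0.2839  0.1017]
[[ 0.0358  0.6857 -0.727 ]
 [ 0.9986 -0.053  -0.0008]
 [-0.0391 -0.726  -0.6866]] rows=tool axes
```

View pics/top2.png

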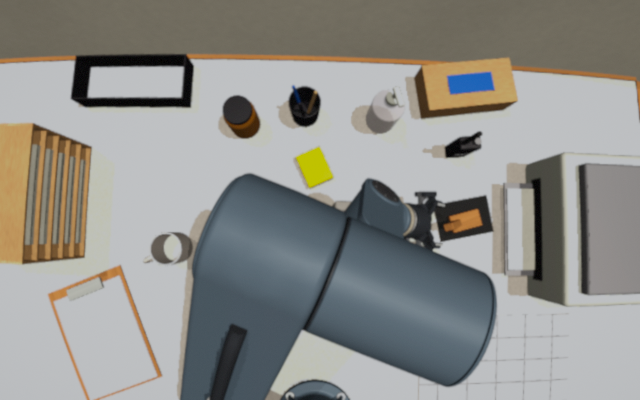

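View pics/side2.png

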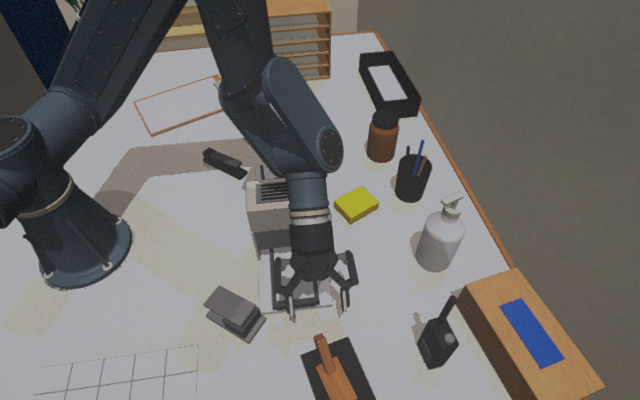

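Run:
```python
from h import *
np.set_printoptions(precision=3,suppress=True)
s=dict(np.load("side2.npz")); C=cloud(s); t=dict(np.load("top2.npz")); Ct=cloud(t)
wr=np.array([.5059,-.2839,.1017])+.278*np.array([.0391,.726,.6866]); print("wrist",wr)
for nm,c,box in (("side",C,(40,280,230,360)),("top",Ct,(170,270,330,440))):
    p=c[box[0]:box[1],box[2]:box[3]].reshape(-1,3)
    ok=(p[:,2]>.19)&(p[:,2]<.7)&(np.linalg.norm(p-wr,axis=1)<.15); p=p[ok]
    d=np.linalg.norm(p-wr,axis=1); print(nm,len(p),"dist pct",np.percentile(d,[1,5,25,50,75]))
    for y0 in np.arange(-.24,.06,.03):
        m=(p[:,1]>=y0)&(p[:,1]<y0+.03)
        if m.sum()>5: print(" y%.2f"%y0,"zmin %.3f zmax %.3f x %.3f..%.3f"%(np.percentile(p[m,2],2),p[m,2].max(),np.percentile(p[m,0],2),np.percentile(p[m,0],98)))
```

```text
wrist [ 0.517 -0.082  0.293]
side 10399 dist pct [0.038 0.042 0.065 0.086 0.117]
 y-0.24 zmin 0.218 zmax 0.226 x 0.495..0.527
 y-0.21 zmin 0.208 zmax 0.252 x 0.476..0.543
 y-0.18 zmin 0.218 zmax 0.277 x 0.478..0.543
 y-0.15 zmin 0.255 zmax 0.415 x 0.482..0.561
 y-0.12 zmin 0.266 zmax 0.439 x 0.441..0.575
 y-0.09 zmin 0.191 zmax 0.441 x 0.409..0.568
 y-0.06 zmin 0.190 zmax 0.440 x 0.423..0.519
 y-0.03 zmin 0.300 zmax 0.359 x 0.454..0.494
top 2622 dist pct [0.037 0.039 0.066 0.095 0.126]
 y-0.24 zmin 0.217 zmax 0.219 x 0.502..0.524
 y-0.21 zmin 0.206 zmax 0.247 x 0.478..0.544
 y-0.18 zmin 0.211 zmax 0.269 x 0.478..0.543
 y-0.15 zmin 0.299 zmax 0.416 x 0.490..0.564
 y-0.12 zmin 0.305 zmax 0.439 x 0.482..0.575
 y-0.09 zmin 0.313 zmax 0.441 x 0.496..0.577
 y-0.06 zmin 0.293 zmax 0.440 x 0.506..0.545
```

```bash
python3 -m creep '{"claw":[8.5,8.5,8.5],"dp":[[0.1,0,3],[0.2,0,5.8],[0.2,0,5.8]],"roll":[0,0,0]}' 
python3 st.py
python3 - <<'E'
from h import *
from station import imaging
for n in ("top","side"):
    s=imaging.snapshot(n); np.savez(f"{n}3.npz",**{k:np.array(v) for k,v in s.items()})
    b=(185,255,400,505) if n=="top" else (220,400,240,420)
    cv2.imwrite(f"pics/{n}3.png",cv2.resize(s["image"][b[0]:b[1],b[2]:b[3],::-1],None,fx=4,fy=4 if n=="top" else 3.2,interpolation=cv2.INTER_CUBIC))
E
```

```text
t: 14.2
tcp_pos: [0.5133, -0.3214, 0.0665]
tool_rot: [0.669, 0.631, -0.288, 0.267]
force: [0.0, -0.4, 0.0]
finger_gap: 0.995
14.2 [-0.4332  0.8597  1.7929 -1.4297  0.749   0.8629] [ 0.5133 -0.3214  0.0665]
[[ 0.0371  0.6905 -0.7223]
 [ 0.9982 -0.06   -0.006 ]
 [-0.0475 -0.7208 -0.6915]] rows=tool axes
```

View pics/side3.png

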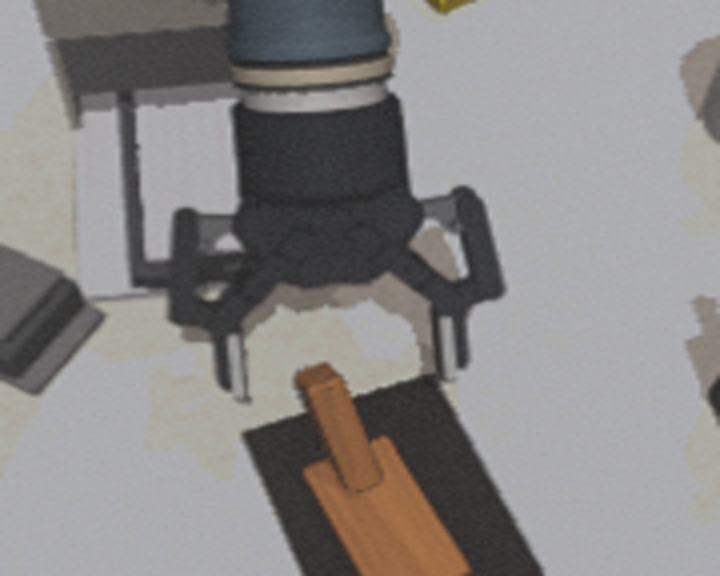

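View pics/top3.png

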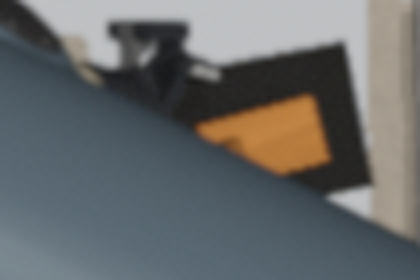

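```bash
python3 -m creep '{"claw":[8.5,8.5],"dp":[[0.1,-0.9,0.9],[0.1,-0.9,0.9]],"roll":[0,0]}' 
python3 st.py
```

```text
t: 14.5
tcp_pos: [0.5076, -0.323, 0.0627]
tool_rot: [0.67, 0.632, -0.289, 0.262]
force: [-0.3, -0.2, -0.6]
finger_gap: 0.996
14.5 [-0.441   0.8636  1.7988 -1.4298  0.7452  0.861 ] [ 0.5076 -0.323   0.0627]
[[ 0.0343  0.6954 -0.7178]
 [ 0.9978 -0.0645 -0.0148]
 [-0.0566 -0.7157 -0.6961]] rows=tool axes
```

```bash
python3 -m creep '{"claw":[5,4,3.4,2.8,2.4,2.0,1.7,1.2,1.2,1.2],"dp":[[0,0,0],[0,0,0],[0,0,0],[0,0,0],[0,0,0],[0,0,0],[0,0,0],[0,0,0],[0,0,0],[0,0,0]],"roll":[0,0,0,0,0,0,0,0,0,0]}' 30
python3 st.py
python3 - <<'E'
from h import *
from station import imaging
for n in ("top","side"):
    s=imaging.snapshot(n); np.savez(f"{n}4.npz",**{k:np.array(v) for k,v in s.items()})
    b=(185,255,400,505) if n=="top" else (220,400,240,420)
    cv2.imwrite(f"pics/{n}4.png",cv2.resize(s["image"][b[0]:b[1],b[2]:b[3],::-1],None,fx=4,fy=4 if n=="top" else 3.2,interpolation=cv2.INTER_CUBIC))
E
```

```text
t: 15.5
tcp_pos: [0.5083, -0.3235, 0.062]
tool_rot: [0.67, 0.632, -0.289, 0.262]
force: [1.4, 2.1, 1.8]
finger_gap: 0.205
15.5 [-0.4414  0.8653  1.7971 -1.4305  0.7447  0.8613] [ 0.5083 -0.3235  0.062 ]
[[ 0.0344  0.6955 -0.7177]
 [ 0.9978 -0.0642 -0.0145]
 [-0.0562 -0.7157 -0.6962]] rows=tool axes
```

View pics/side4.png

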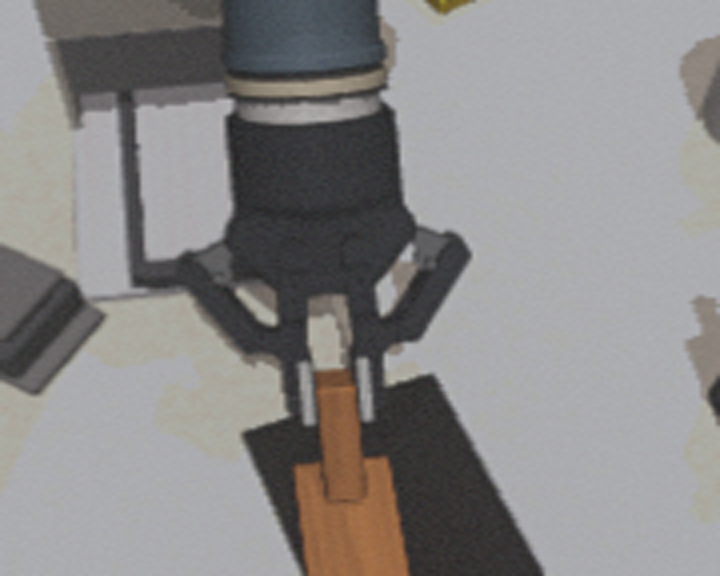

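View pics/top4.png

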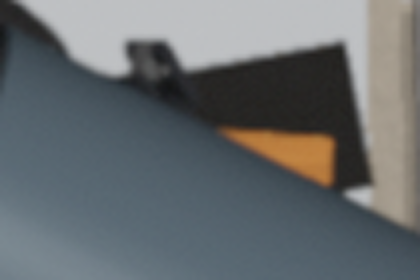

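```bash
python3 -m creep '{"claw":[1.2,1.2,1.2,1.2,1.2,1.2,1.2],"dp":[[-0.7,0,-0.7],[-2.9,0,-2.8],[-6,-0.1,-5.8],[-9.3,-0.2,-9],[-12.5,-0.3,-12.2],[-15.8,-0.3,-15.3],[-15.8,-0.3,-15.3]],"roll":[0,0,0,0,0,0,0]}' 60
python3 st.py
python3 - <<'E'
from h import *
from station import imaging
for n in ("top","side"):
    s=imaging.snapshot(n); np.savez(f"{n}5.npz",**{k:np.array(v) for k,v in s.items()})
    cv2.imwrite(f"pics/{n}5.png",s["image"][:,:,::-1])
E
```

```text
t: 16.3
tcp_pos: [0.5104, -0.3248, 0.2894]
tool_rot: [0.671, 0.63, -0.287, 0.267]
force: [1.0, -1.3, -1.7]
finger_gap: 0.196
16.3 [-0.4416  0.4742  1.6976 -1.0096  0.9159  0.2495] [ 0.5104 -0.3248  0.2894]
[[ 0.0423  0.6913 -0.7214]
 [ 0.9979 -0.0644 -0.0032]
 [-0.0486 -0.7197 -0.6925]] rows=tool axes
```

View pics/side5.png

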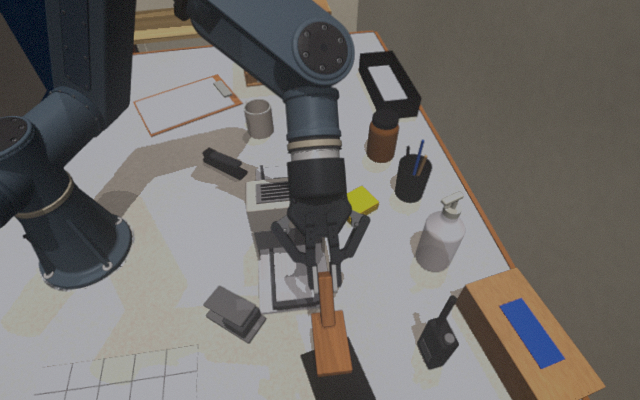

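View pics/top5.png

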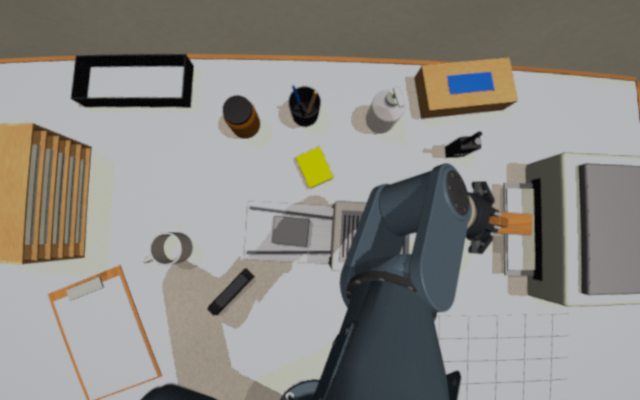

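```bash
cat > sole.py <<'E'
from h import *
import sys
np.set_printoptions(precision=4,suppress=True)
def sole(s,box,zr):
    C=cloud(s); im=cv2.cvtColor(s["image"][:,:,::-1].copy(),cv2.COLOR_BGR2HSV)
    m=(im[...,1]>100)&(im[...,0]<22)&(im[...,0]>4); k=np.zeros_like(m);k[box[0]:box[1],box[2]:box[3]]=1; m=m&k&(C[...,2]>zr[0])&(C[...,2]<zr[1])
    m=cv2.erode(m.astype(np.uint8),np.ones((3,3)))>0
    P=C[m]; 
    for _ in range(6):
        c=np.median(P,axis=0); A=np.c_[P[:,:2]-c[:2],np.ones(len(P))]; w=np.linalg.lstsq(A,P[:,2],rcond=None)[0]; r=P[:,2]-A@w; P=P[np.abs(r)<max(.003,2*r.std())] if np.abs(r).max()>.003 else P
    return P,w,c,m
if __name__=="__main__":
    tp=TCP=np.array([.5104,-.3248,.2894])
    for n,box in (("side",(290,390,300,360)),("top",(205,245,490,545))):
        s=dict(np.load(n+"5.npz")); P,w,c,m=sole(s,box,(.2,.28)); r=cv2.minAreaRect((P[:,:2]*1000).astype(np.float32))
        print(n,len(P),"slope x,y deg",np.degrees(np.arctan(w[:2])),"c",c,"z",w[2],"rect",r, "ymin",np.percentile(P[:,1],[1,99]))
E
python3 sole.py
```

```text
side 1617 slope x,y deg [-0.143   0.4539] c [ 0.5039 -0.3997  0.2436] z 0.24356715776868845 rect ((504.1794738769531, -392.43670654296875), (79.0336685180664, 40.94036865234375), 87.30362701416016) ymin [-0.4315 -0.3557]
top 457 slope x,y deg [ 0.9371 -0.1649] c [ 0.5059 -0.3995  0.245 ] z 0.24506391369748493 rect ((506.5494689941406, -397.7664489746094), (61.24449920654297, 38.965538024902344), 86.58982849121094) ymin [-0.428  -0.3676]
```

Run:
```python
from h import *
np.set_printoptions(precision=4,suppress=True)
for n,f in (("top","top0"),("side","side0")):
    s=dict(np.load(f+".npz")); C=cloud(s)
    m=(C[...,2]>.05)&(C[...,2]<.11)&(C[...,0]>.33)&(C[...,0]<.55)&(C[...,1]>.25)&(C[...,1]<.45)
    P=C[m]; print(n,len(P),np.percentile(P,[1,50,99],axis=0)); v,u=np.where(m); print(u.min(),u.max(),v.min(),v.max())
t=dict(np.load("top0.npz"))
print(onz(t,[(152,247),(191,248),(171,233),(171,262),(144,260)],.09)[:,:2])
i=t["image"][215:285,125:265,::-1]; cv2.imwrite("pics/mug.png",cv2.resize(i,None,fx=5,fy=5,interpolation=cv2.INTER_CUBIC))
```

```text
top 544 [[0.3992 0.3269 0.0507]
 [0.4332 0.3772 0.0773]
 [0.4753 0.4244 0.0914]]
143 186 232 264
side 644 [[0.3949 0.3252 0.0505]
 [0.4327 0.353  0.0746]
 [0.4718 0.4066 0.0927]]
243 271 98 125
[[0.4387 0.3973]
 [0.4389 0.3027]
 [0.4731 0.3524]
 [0.4046 0.3497]
 [0.4073 0.4156]]
```

View pics/mug.png

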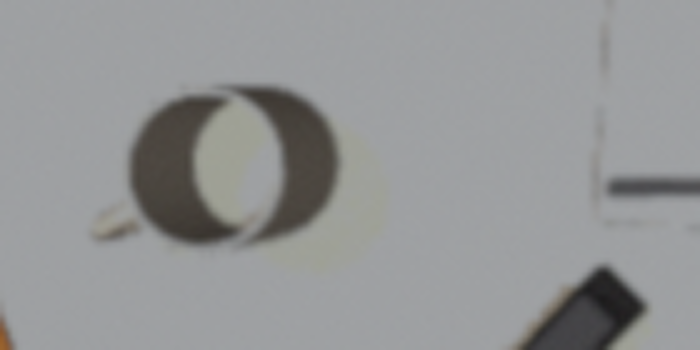

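```bash
python3 -m creep '{"claw":[1.2,1.2,1.2,1.2,1.2,1.2,1.2,1.2,1.2,1.2,1.2,1.2],"dp":[[2.2,-0.3,-2.3],[5.4,-0.8,-5.6],[8.6,-1.3,-9],[12,-1.8,-12.5],[15.4,-2.3,-16],[18.8,-2.8,-19.6],[22.2,-3.3,-23.1],[25.7,-3.8,-26.8],[29.1,-4.3,-30.3],[32.5,-4.8,-33.8],[35.8,-5.3,-37.3],[38.9,-5.8,-40.5]],"roll":[0,0,0,0,0,0,0,0,0,0,0,0]}' 
python3 -m creep '{"claw":[1.2,1.2],"dp":[[0,0,0],[0,0,0]],"roll":[0,0]}' 
python3 st.py
python3 - <<'E'
from h import *
from station import imaging
for n in ("top","side"):
    s=imaging.snapshot(n); np.savez(f"{n}6.npz",**{k:np.array(v) for k,v in s.items()})
    cv2.imwrite(f"pics/{n}6.png",s["image"][:,:,::-1])
E
```

```text
t: 17.6
tcp_pos: [0.4853, 0.2422, 0.283]
tool_rot: [0.669, 0.633, -0.291, 0.261]
force: [1.2, -0.3, -1.1]
finger_gap: 0.196
t: 17.8
tcp_pos: [0.4856, 0.2408, 0.2831]
tool_rot: [0.668, 0.633, -0.291, 0.261]
force: [0.6, -0.9, -1.7]
finger_gap: 0.196
17.8 [ 0.5527  0.6414  1.3674 -0.6216  1.6627  0.7218] [0.4856 0.2408 0.2831]
[[ 0.0297  0.6938 -0.7195]
 [ 0.9978 -0.0627 -0.0193]
 [-0.0585 -0.7174 -0.6942]] rows=tool axes
```

View pics/side6.png

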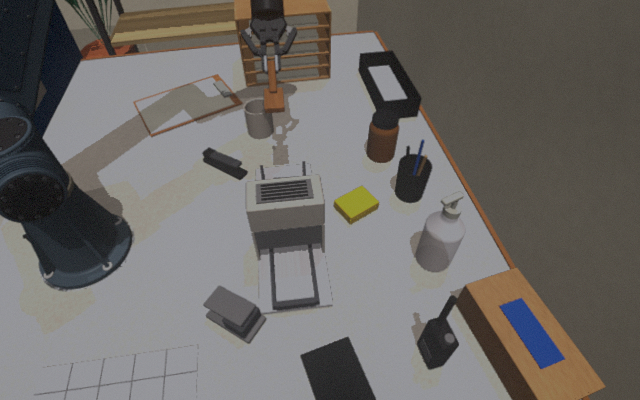

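View pics/top6.png

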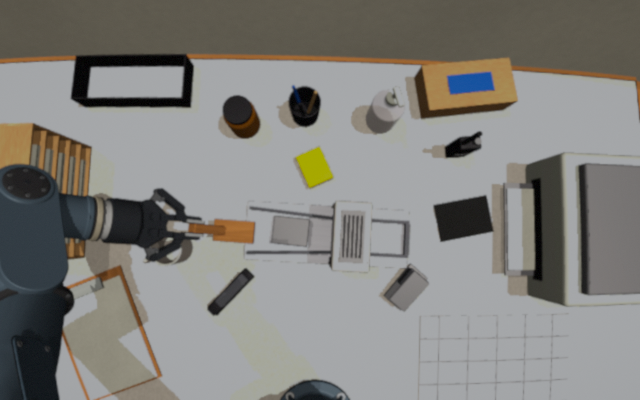

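Run:
```python
from h import *
np.set_printoptions(precision=3,suppress=True)
C=cloud(dict(np.load("top0.npz")))
for v in (150,190,230,255): print(v,[tuple(np.round(C[v,u],3)) for u in (10,20,28,34,60,75,85,95)])
C=cloud(dict(np.load("top6.npz")))
for v in (185,200,215,235): print(v,[tuple(np.round(C[v,u],3)) for u in (5,20,35,50,62,75,95)])
import importlib
from sole import sole
for n,box in (("top",(210,250,205,262)),):
    s=dict(np.load(n+"6.npz")); P,w,c,m=sole(s,box,(.2,.28)); r=cv2.minAreaRect((P[:,:2]*1000).astype(np.float32))
    print(n,len(P),np.degrees(np.arctan(w[:2])),c,w[2],r,np.percentile(P[:,1],[1,99]))
```

```text
150 [(np.float64(0.641), np.float64(0.669), np.float64(0.235)), (np.float64(0.64), np.float64(0.641), np.float64(0.238)), (np.float64(0.64), np.float64(0.624), np.float64(0.236)), (np.float64(0.648), np.float64(0.636), np.float64(0.201)), (np.float64(0.669), np.float64(0.645), np.float64(0.096)), (np.float64(0.679), np.float64(0.633), np.float64(0.053)), (np.float64(0.689), np.float64(0.635), np.float64(0.005)), (np.float64(0.69), np.float64(0.61), np.float64(-0.002))]
190 [(np.float64(0.555), np.float64(0.66), np.float64(0.233)), (np.float64(0.555), np.float64(0.635), np.float64(0.234)), (np.float64(0.556), np.float64(0.621), np.float64(0.229)), (np.float64(0.559), np.float64(0.63), np.float64(0.197)), (np.float64(0.569), np.float64(0.63), np.float64(0.105)), (np.float64(0.575), np.float64(0.627), np.float64(0.049)), (np.float64(0.58), np.float64(0.625), np.float64(0.007)), (np.float64(0.581), np.float64(0.602), np.float64(-0.002))]
230 [(np.float64(0.47), np.float64(0.654), np.float64(0.233)), (np.float64(0.471), np.float64(0.627), np.float64(0.236)), (np.float64(0.471), np.float64
[... 1946 characters left out ...]
.499), np.float64(0.368), np.float64(0.45)), (np.float64(0.5), np.float64(0.347), np.float64(0.431))]
235 [(np.float64(0.469), np.float64(0.388), np.float64(0.562)), (np.float64(0.47), np.float64(0.376), np.float64(0.551)), (np.float64(0.47), np.float64(0.364), np.float64(0.539)), (np.float64(0.47), np.float64(0.352), np.float64(0.527)), (np.float64(0.471), np.float64(0.344), np.float64(0.515)), (np.float64(0.469), np.float64(0.376), np.float64(0.435)), (np.float64(0.47), np.float64(0.352), np.float64(0.421))]
top 592 [-0.29    0.2756] [0.4812 0.1685 0.239 ] 0.23892170216587807 ((481.85650634765625, 173.60694885253906), (75.37736511230469, 37.15187072753906), 86.935791015625) [0.1366 0.2104]
```

```bash
python3 -m creep '{"claw":[1.2,1.2,1.2,1.2,1.2,1.2,1.2,1.2],"dp":[[1.8,0.1,1.7],[4.7,0.3,4.5],[7.6,0.4,7.3],[10.4,0.5,10],[12.8,0.6,12.3],[14,0.7,13.5],[14.7,0.76,14.2],[14.7,0.76,14.2]],"roll":[0,0,0,0,0,0,0,0]}' 
python3 st.py
python3 - <<'E'
from h import *
from station import imaging
from sole import sole
s=imaging.snapshot("top"); np.savez("top7.npz",**{k:np.array(v) for k,v in s.items()})
cv2.imwrite("pics/top7.png",cv2.resize(s["image"][180:290,140:430,::-1],None,fx=2.7,fy=2.7,interpolation=cv2.INTER_CUBIC))
P,w,c,m=sole(s,(210,250,180,270),(.01,.05)); r=cv2.minAreaRect((P[:,:2]*1000).astype(np.float32))
print(len(P),np.degrees(np.arctan(w[:2])),c,w[2],r,np.percentile(P[:,1],[1,99]))
E
```

```text
t: 18.7
tcp_pos: [0.4913, 0.2396, 0.0806]
tool_rot: [0.67, 0.632, -0.29, 0.261]
force: [-0.3, 0.0, -1.0]
finger_gap: 0.199
18.7 [ 0.5463  0.9164  1.4435 -0.6349  1.3732  0.9278] [0.4913 0.2396 0.0806]
[[ 0.0343  0.6948 -0.7184]
 [ 0.9977 -0.0658 -0.0161]
 [-0.0584 -0.7162 -0.6955]] rows=tool axes
276 [-0.6625  0.1856] [0.4848 0.1697 0.0363] 0.03634386019692684 ((487.3390808105469, 172.16648864746094), (73.66674041748047, 35.17860412597656), 86.86615753173828) [0.137  0.2084]
```

View pics/top7.png

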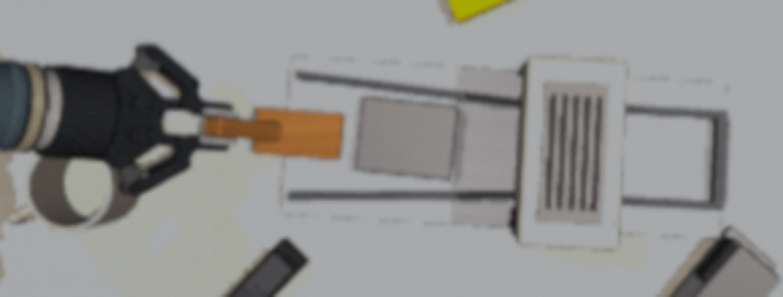

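```bash
python3 -m creep '{"claw":[1.2,1.2,1.2],"dp":[[0,0,0.5],[0,0,1.1],[0,0,1.1]],"roll":[0,0,0]}' 
python3 -m creep '{"claw":[1.2,1.2,1.2,1.2,1.2,1.2],"dp":[[-0.7,0.03,0.72],[-1.4,0.05,1.44],[-2.1,0.08,2.15],[-2.8,0.11,2.87],[-3.5,0.14,3.6],[-4.2,0.17,4.3]],"roll":[0,0,0,0,0,0]}' 
python3 st.py
```

```text
t: 19.05
tcp_pos: [0.4905, 0.2321, 0.0738]
tool_rot: [0.67, 0.632, -0.289, 0.261]
force: [-0.1, 0.7, -2.0]
finger_gap: 0.195
t: 19.65
tcp_pos: [0.4885, 0.1716, 0.0736]
tool_rot: [0.67, 0.632, -0.289, 0.261]
force: [-0.1, 1.3, -1.8]
finger_gap: 0.195
19.65 [ 0.455   0.8925  1.5683 -0.7074  1.2545  0.9436] [0.4885 0.1716 0.0736]
[[ 0.0345  0.6957 -0.7175]
 [ 0.9978 -0.0648 -0.0149]
 [-0.0569 -0.7154 -0.6964]] rows=tool axes
```

```bash
python3 -m creep '{"claw":[1.2,1.2,1.2,1.2,1.2,1.2],"dp":[[-0.8,0.03,0.82],[-1.6,0.06,1.64],[-2.4,0.09,2.46],[-3.2,0.12,3.28],[-4,0.15,4.1],[-4.8,0.18,4.95]],"roll":[0,0,0,0,0,0]}' 
python3 st.py
python3 - <<'E'
from h import *
from station import imaging
for n,b,k in (("top",(180,290,160,430),2.9),("side",(0,320,170,400),2.4)):
    s=imaging.snapshot(n); cv2.imwrite(f"pics/{n}8.png",cv2.resize(s["image"][b[0]:b[1],b[2]:b[3],::-1],None,fx=k,fy=k if n=="top" else 1.85,interpolation=cv2.INTER_CUBIC))
E
```

```text
t: 20.25
tcp_pos: [0.4856, 0.1027, 0.0735]
tool_rot: [0.67, 0.632, -0.289, 0.261]
force: [-1.0, 3.0, -1.1]
finger_gap: 0.194
20.25 [ 0.3503  0.8668  1.6766 -0.7955  1.1518  0.9549] [0.4856 0.1027 0.0735]
[[ 0.0344  0.6956 -0.7176]
 [ 0.9978 -0.065  -0.0151]
 [-0.0572 -0.7155 -0.6962]] rows=tool axes
```

View pics/top8.png

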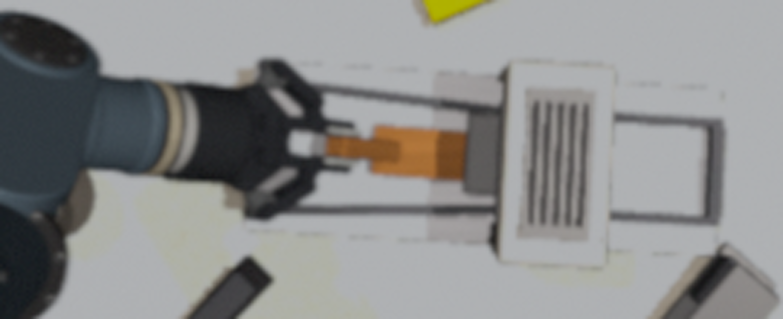

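View pics/side8.png

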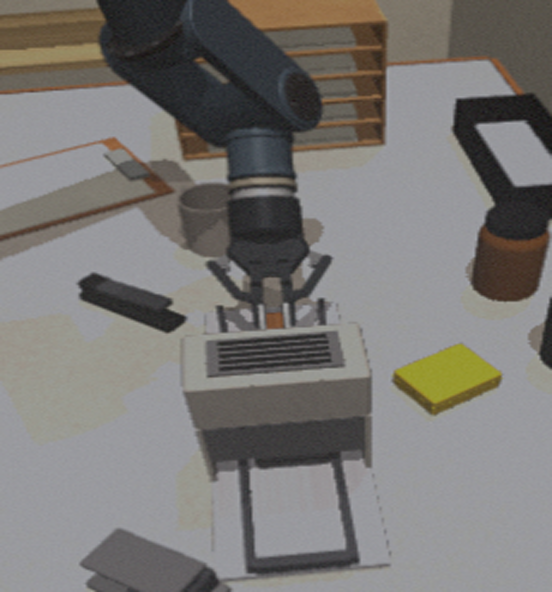

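```bash
python3 -m creep '{"claw":[1.2,1.2,1.2,1.2,1.2,1.2,1.2,1.2,1.2],"dp":[[-0.8,0.03,0.83],[-1.7,0.06,1.75],[-2.6,0.09,2.68],[-3.5,0.12,3.6],[-4.4,0.15,4.54],[-5.3,0.18,5.47],[-6.2,0.21,6.4],[-7.1,0.24,7.3],[-7.7,0.27,7.94]],"roll":[0,0,0,0,0,0,0,0,0]}' 
python3 st.py
python3 - <<'E'
from h import *
from station import imaging
for n,b,k in (("top",(180,290,160,430),2.9),("side",(100,320,230,390),3.6)):
    s=imaging.snapshot(n); np.savez(f"{n}9.npz",**{k:np.array(v) for k,v in s.items()}); cv2.imwrite(f"pics/{n}9.png",cv2.resize(s["image"][b[0]:b[1],b[2]:b[3],::-1],None,fx=k,fy=k if n=="top" else 2.7,interpolation=cv2.INTER_CUBIC))
E
```

```text
t: 21.25
tcp_pos: [0.4812, -0.0082, 0.0736]
tool_rot: [0.67, 0.632, -0.289, 0.261]
force: [0.5, 2.4, -0.6]
finger_gap: 0.201
21.25 [ 0.1561  0.8406  1.8136 -0.974   1.0049  0.9799] [ 0.4812 -0.0082  0.0736]
[[ 0.0345  0.6952 -0.718 ]
 [ 0.9977 -0.0653 -0.0152]
 [-0.0575 -0.7158 -0.6959]] rows=tool axes
```

View pics/top9.png

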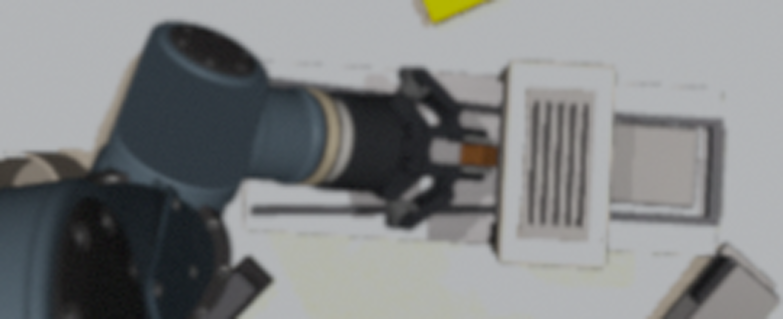

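View pics/side9.png

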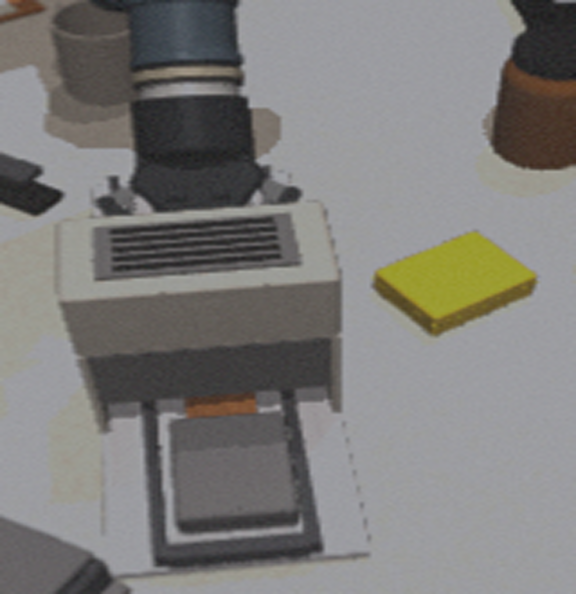

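```bash
python3 -m creep '{"claw":[1.2,1.2,1.2],"dp":[[-0.3,0.01,0.3],[-0.55,0.02,0.57],[-0.7,0.03,0.72]],"roll":[0,0,0]}' 
python3 -m creep '{"claw":[1.2,1.2],"dp":[[-0.1,0,0.11],[-0.2,0.01,0.21]],"roll":[0,0]}' 
python3 -m creep '{"claw":[1.2],"dp":[[-0.14,0,0.14]],"roll":[0]}'
```

```text
t: 21.65
tcp_pos: [0.4812, -0.0168, 0.0735]
tool_rot: [0.67, 0.632, -0.289, 0.262]
force: [0.5, 2.8, 0.4]
finger_gap: 0.199
t: 21.85
tcp_pos: [0.4811, -0.0196, 0.0735]
tool_rot: [0.67, 0.632, -0.289, 0.262]
force: [0.5, 2.2, 0.5]
finger_gap: 0.198
t: 21.95
tcp_pos: [0.481, -0.0216, 0.0735]
tool_rot: [0.67, 0.632, -0.289, 0.262]
force: [0.5, 5.6, 2.5]
finger_gap: 0.197
```

```bash
python3 -m creep '{"claw":[1.2],"dp":[[-0.1,0,0.1]],"roll":[0]}' 
python3 -m creep '{"claw":[1.2],"dp":[[-0.1,0,0.1]],"roll":[0]}'
python3 - <<'E'
from h import *
from station import imaging
for n,b,k in (("top",(200,280,320,420),7),("side",(180,320,230,350),4.2)):
    s=imaging.snapshot(n); np.savez(f"{n}10.npz",**{k:np.array(v) for k,v in s.items()}); cv2.imwrite(f"pics/{n}10.png",cv2.resize(s["image"][b[0]:b[1],b[2]:b[3],::-1],None,fx=k,fy=k,interpolation=cv2.INTER_CUBIC))
E
```

```text
t: 22.05
tcp_pos: [0.4811, -0.022, 0.0732]
tool_rot: [0.67, 0.632, -0.287, 0.261]
force: [-1.1, 13.8, 4.4]
finger_gap: 0.198
t: 22.15
tcp_pos: [0.4813, -0.0222, 0.073]
tool_rot: [0.671, 0.633, -0.286, 0.261]
force: [-1.7, 19.8, 6.8]
finger_gap: 0.198
```

View pics/top10.png

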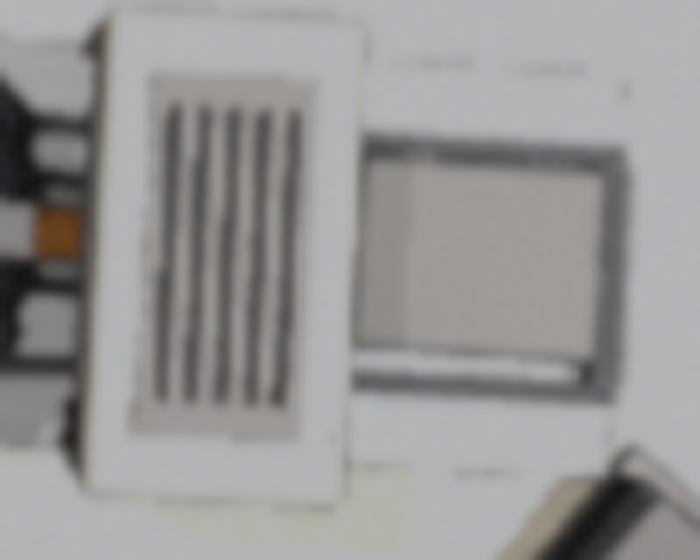

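View pics/side10.png

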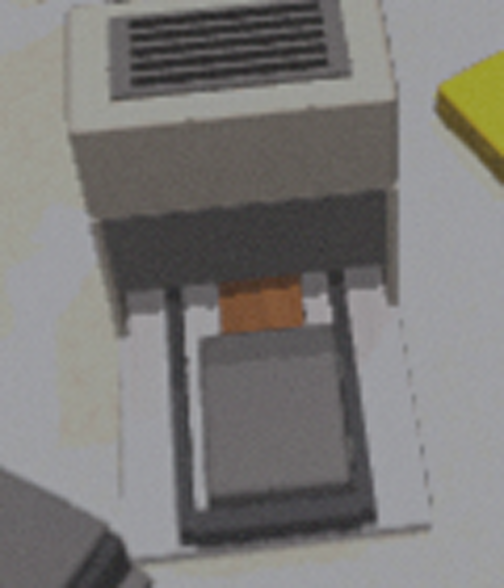

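```bash
python3 -m creep '{"claw":[1.2,1.2,1.2,1.2,1.2,1.2,1.2,1.2,1.2,1.2,1.2],"dp":[[0.3,0,-0.3],[0.9,0,-0.9],[1.9,-0.1,-2],[3,-0.1,-3.1],[4.1,-0.15,-4.2],[5.2,-0.2,-5.4],[6.4,-0.25,-6.6],[7.7,-0.3,-7.9],[9,-0.35,-9.3],[10.4,-0.4,-10.8],[10.4,-0.4,-10.8]],"roll":[0,0,0,0,0,0,0,0,0,0,0]}' 
python3 st.py
python3 - <<'E'
from h import *
from station import imaging
for n,b,k in (("top",(180,290,160,430),2.9),("side",(100,320,230,390),3.6)):
    s=imaging.snapshot(n); np.savez(f"{n}11.npz",**{k:np.array(v) for k,v in s.items()}); cv2.imwrite(f"pics/{n}11.png",cv2.resize(s["image"][b[0]:b[1],b[2]:b[3],::-1],None,fx=k,fy=k if n=="top" else 2.7,interpolation=cv2.INTER_CUBIC))
E
```

```text
t: 23.35
tcp_pos: [0.4871, 0.1286, 0.0739]
tool_rot: [0.669, 0.633, -0.287, 0.262]
force: [-1.4, -0.4, -0.9]
finger_gap: 0.199
23.35 [ 0.3912  0.8736  1.6402 -0.7631  1.1853  0.9504] [0.4871 0.1286 0.0739]
[[ 0.0333  0.697  -0.7163]
 [ 0.9981 -0.061  -0.0129]
 [-0.0526 -0.7145 -0.6977]] rows=tool axes
```

View pics/top11.png

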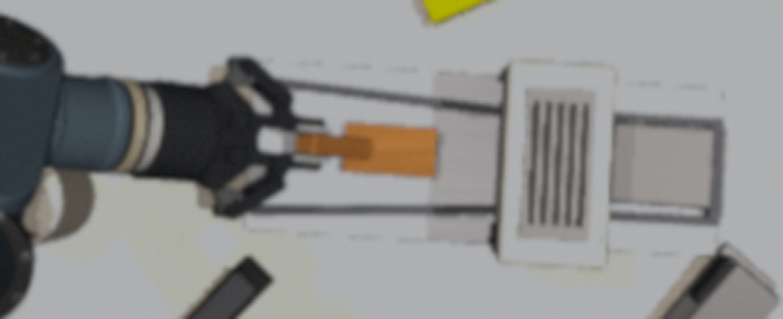

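View pics/side11.png

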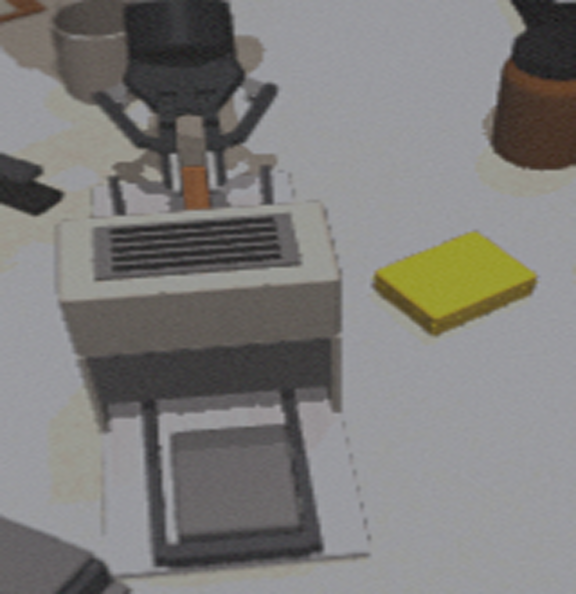

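Run:
```python
from ik import *
q0=np.array([-.43,.86,1.8,-1.42,.75,.86])
for p in [(.508,-.3235,.064),(.52,-.32,.064),(.526,-.318,.064),(.53,-.31,.064),(.526,-.318,.10),(.526,-.318,.283),(.50,-.1,.285)]:
    q,c,(el,wr,t,T)=ik(np.array(p),q0); A=(T*OFF).as_matrix().T
    print(p,"%.1e"%c,"err",np.round((t-p)*1000,1),q,"Y",A[1],"wr",wr)
from sole import sole,np as n2
from h import *
s=dict(np.load("top11.npz"));P_,w,c,m=sole(s,(210,250,270,320),(.01,.05)); r=cv2.minAreaRect((P_[:,:2]*1000).astype(np.float32))
print(len(P_),np.degrees(np.arctan(w[:2])),c,w[2],r,np.percentile(P_[:,1],[1,99]))
```

```text
(0.508, -0.3235, 0.064) 5.2e-17 err [0. 0. 0.] [-0.442  0.861  1.798 -1.429  0.745  0.857] Y [ 0.998 -0.063 -0.015] wr [ 0.523 -0.125  0.257]
(0.52, -0.32, 0.064) 3.0e-21 err [0. 0. 0.] [-0.426  0.866  1.77  -1.391  0.756  0.824] Y [ 0.998 -0.063 -0.015] wr [ 0.535 -0.121  0.257]
(0.526, -0.318, 0.064) 2.2e-18 err [0. 0. 0.] [-0.418  0.868  1.756 -1.373  0.762  0.809] Y [ 0.998 -0.063 -0.015] wr [ 0.541 -0.119  0.257]
(0.53, -0.31, 0.064) 4.6e-29 err [ 0. -0.  0.] [-0.402  0.869  1.751 -1.356  0.771  0.804] Y [ 0.998 -0.063 -0.015] wr [ 0.545 -0.111  0.257]
(0.526, -0.318, 0.1) 2.6e-18 err [0. 0. 0.] [-0.418  0.802  1.756 -1.306  0.777  0.716] Y [ 0.998 -0.063 -0.015] wr [ 0.541 -0.119  0.293]
(0.526, -0.318, 0.283) 1.9e-31 err [-0. -0.  0.] [-0.418  0.501  1.664 -0.991  0.942  0.24 ] Y [ 0.998 -0.063 -0.015] wr [ 0.541 -0.119  0.476]
(0.5, -0.1, 0.285) 6.1e-18 err [-0.  0.  0.] [-0.024  0.463  1.734 -0.885  1.185  0.488] Y [ 0.998 -0.063 -0.015] wr [0.515 0.099 0.478]
301 [-0.7961  0.3778] [0.4847 0.057  0.0292] 0.029160210454706785 ((484.0240783691406, 62.06433868408203), (73.67804718017578, 34.53493118286133), 86.96450805664062) [0.0267 0.0947]
```

```bash
python3 -m creep '{"claw":[1.2,1.2,1.2,1.2,1.2,1.2,1.2],"dp":[[-1.4,0,-1.4],[-4.3,-0.1,-4.2],[-7.2,-0.1,-7],[-10.2,-0.2,-9.9],[-13,-0.25,-12.7],[-15.4,-0.3,-15],[-15.4,-0.3,-15]],"roll":[0,0,0,0,0,0,0]}' 
python3 st.py
```

```text
t: 24.15
tcp_pos: [0.4878, 0.1253, 0.2936]
tool_rot: [0.672, 0.631, -0.286, 0.263]
force: [-0.2, 0.3, -1.3]
finger_gap: 0.197
24.15 [ 0.3857  0.5387  1.5445 -0.6994  1.5047  0.6612] [0.4878 0.1253 0.2936]
[[ 0.041   0.6967 -0.7162]
 [ 0.9978 -0.0658 -0.0068]
 [-0.0519 -0.7144 -0.6979]] rows=tool axes
```

```bash
python3 -m creep '{"claw":[1.2,1.2,1.2,1.2,1.2,1.2,1.2,1.2,1.2,1.2,1.2,1.2],"dp":[[-1.8,0.4,1.8],[-4.8,1,4.9],[-8,1.7,8.2],[-11.2,2.4,11.4],[-14.4,3.1,14.7],[-17.6,3.8,18],[-20.8,4.5,21.3],[-24,5.2,24.5],[-27,5.9,27.6],[-29.5,6.4,30.2],[-31,6.7,31.7],[-31,6.7,31.7]],"roll":[0,0,0,0,0,0,0,0,0,0,0,0]}' 
python3 st.py
python3 - <<'E'
from h import *
from station import imaging
for n in ("top","side"):
    s=imaging.snapshot(n); np.savez(f"{n}12.npz",**{k:np.array(v) for k,v in s.items()})
    cv2.imwrite(f"pics/{n}12.png",s["image"][:,:,::-1])
E
```

```text
t: 25.35
tcp_pos: [0.5228, -0.324, 0.2881]
tool_rot: [0.671, 0.631, -0.29, 0.259]
force: [-0.2, -0.3, -0.6]
finger_gap: 0.197
25.35 [-0.43    0.4936  1.6581 -0.9827  0.9473  0.2216] [ 0.5228 -0.324   0.2881]
[[ 0.0364  0.6962 -0.7169]
 [ 0.9974 -0.0702 -0.0176]
 [-0.0626 -0.7144 -0.697 ]] rows=tool axes
```

View pics/side12.png

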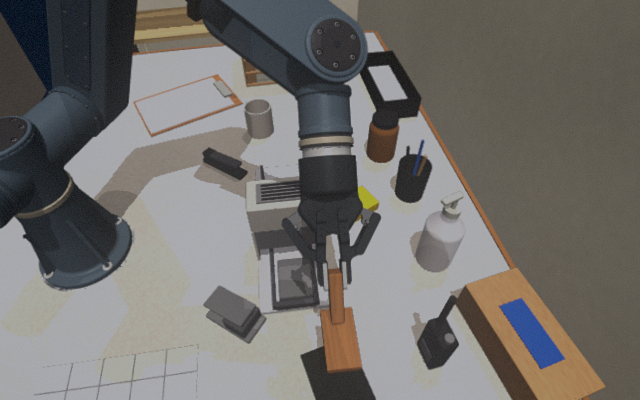

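View pics/top12.png

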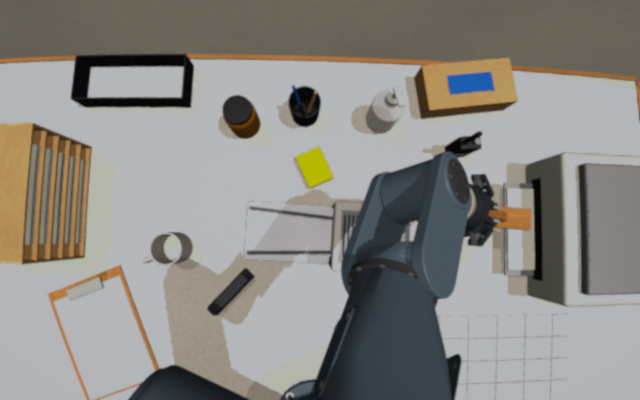

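```bash
python3 -m creep '{"claw":[1.2,1.2,1.2,1.2,1.2,1.2,1.2,1.2,1.2],"dp":[[1.8,0.1,1.7],[4.7,0.2,4.4],[7.7,0.3,7.1],[10.6,0.4,9.8],[13,0.6,12],[14.6,0.7,13.5],[15.5,0.75,14.4],[15.8,0.75,14.7],[15.8,0.75,14.7]],"roll":[0,0,0,0,0,0,0,0,0]}' 
python3 st.py
python3 - <<'E'
from h import *
from station import imaging
from sole import sole
for n in ("side","top"):
    s=imaging.snapshot(n); np.savez(f"{n}13.npz",**{k:np.array(v) for k,v in s.items()})
    if n=="side":
        P,w,c,m=sole(s,(300,400,300,400),(.005,.05)); r=cv2.minAreaRect((P[:,:2]*1000).astype(np.float32)); print(len(P),np.degrees(np.arctan(w[:2])),c,w[2],r)
        cv2.imwrite("pics/side13.png",cv2.resize(s["image"][240:400,250:420,::-1],None,fx=3.6,fy=3.6,interpolation=cv2.INTER_CUBIC))
E
```

```text
t: 26.35
tcp_pos: [0.5291, -0.3156, 0.0732]
tool_rot: [0.669, 0.633, -0.289, 0.261]
force: [0.1, 0.9, -0.9]
finger_gap: 0.2
26.35 [-0.4121  0.8521  1.7492 -1.3423  0.7699  0.774 ] [ 0.5291 -0.3156  0.0732]
[[ 0.0319  0.6963 -0.717 ]
 [ 0.9979 -0.0631 -0.0169]
 [-0.057  -0.715  -0.6968]] rows=tool axes
813 [-0.617   0.2358] [ 0.5241 -0.3864  0.0309] 0.03090863789175346 ((523.7701416015625, -382.3400573730469), (75.40324401855469, 40.399497985839844), 87.18559265136719)
```

View pics/side13.png

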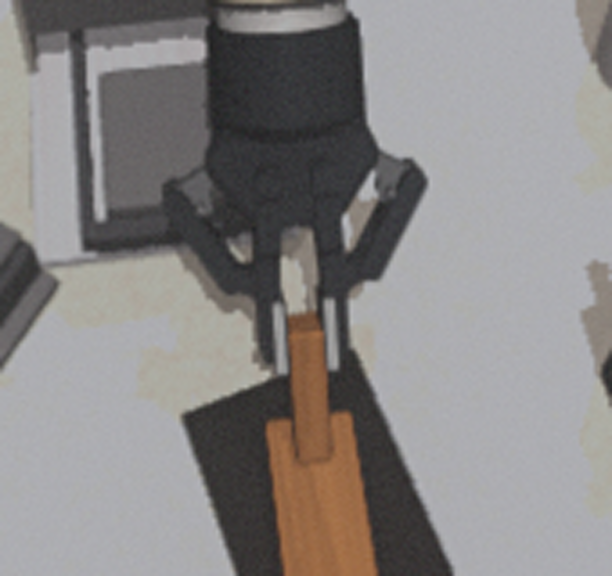

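```bash
python3 -m creep '{"claw":[1.2,1.2,1.2],"dp":[[0.3,0.01,0.3],[0.57,0.01,0.56],[0.57,0.01,0.56]],"roll":[0,0,0]}' 
python3 -m creep '{"claw":[1.2,1.2],"dp":[[0.1,0,0.1],[0.1,0,0.1]],"roll":[0,0]}' 
python3 -m creep '{"claw":[1.2],"dp":[[0.07,0,0.07]],"roll":[0]}'
```

```text
t: 26.75
tcp_pos: [0.5292, -0.3169, 0.0659]
tool_rot: [0.67, 0.632, -0.289, 0.261]
force: [0.1, 0.1, -1.9]
finger_gap: 0.196
t: 26.95
tcp_pos: [0.5293, -0.317, 0.0646]
tool_rot: [0.67, 0.632, -0.289, 0.261]
force: [1.0, 0.4, -0.6]
finger_gap: 0.196
t: 27.05
tcp_pos: [0.5294, -0.3171, 0.0638]
tool_rot: [0.67, 0.632, -0.289, 0.262]
force: [0.5, -0.5, -2.0]
finger_gap: 0.193
```

```bash
python3 -m creep '{"claw":[1.2,1.2],"dp":[[0.07,0,0.07],[0.07,0,0.07]],"roll":[0,0]}' 
python3 -m creep '{"claw":[1.2,1.2],"dp":[[0.07,0,0.07],[0.07,0,0.07]],"roll":[0,0]}' 
python3 -m creep '{"claw":[1.2,1.2],"dp":[[0.07,0,0.07],[0.07,0,0.07]],"roll":[0,0]}'
```

```text
t: 27.25
tcp_pos: [0.5292, -0.3169, 0.0625]
tool_rot: [0.67, 0.632, -0.289, 0.261]
force: [-0.3, 0.4, -1.1]
finger_gap: 0.196
t: 27.45
tcp_pos: [0.5294, -0.3171, 0.0621]
tool_rot: [0.67, 0.632, -0.289, 0.262]
force: [-0.1, 0.8, 2.6]
finger_gap: 0.196
t: 27.65
tcp_pos: [0.5294, -0.3173, 0.0619]
tool_rot: [0.67, 0.632, -0.29, 0.262]
force: [-0.5, 1.8, 5.2]
finger_gap: 0.201
```

```bash
python3 -m creep '{"claw":[1.9,2.3,2.8,3.5,4.5,5.5,6,6],"dp":[[-0.07,0,-0.07],[-0.07,0,-0.07],[-0.07,0,-0.07],[-0.07,0,-0.07],[-0.07,0,-0.07],[-0.07,0,-0.07],[-0.07,0,-0.07],[-0.07,0,-0.07]],"roll":[0,0,0,0,0,0,0,0]}' 
python3 st.py
python3 - <<'E'
from h import *
from station import imaging
s=imaging.snapshot("side")
cv2.imwrite("pics/side14.png",cv2.resize(s["image"][240:400,250:420,::-1],None,fx=3.6,fy=3.6,interpolation=cv2.INTER_CUBIC))
E
```

```text
t: 28.45
tcp_pos: [0.5293, -0.317, 0.0616]
tool_rot: [0.67, 0.632, -0.289, 0.261]
force: [0.2, 0.5, 0.2]
finger_gap: 0.698
28.45 [-0.4141  0.874   1.7475 -1.3652  0.7648  0.8052] [ 0.5293 -0.317   0.0616]
[[ 0.0343  0.6957 -0.7175]
 [ 0.9978 -0.0646 -0.0149]
 [-0.0567 -0.7154 -0.6964]] rows=tool axes
```

View pics/side14.png

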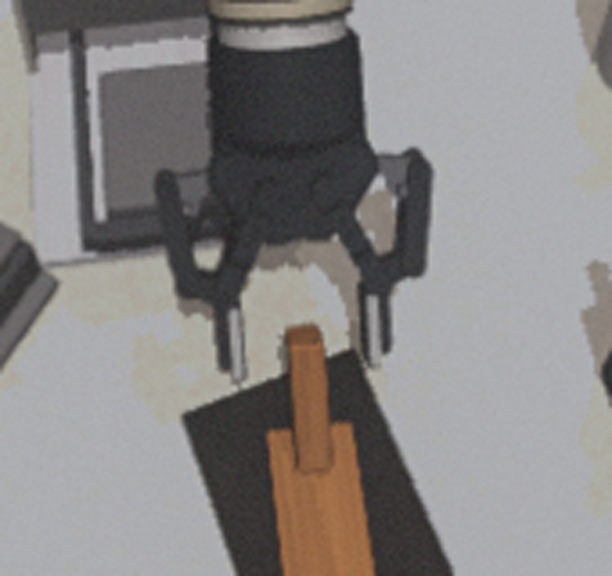

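Released and standing. I'll retreat along the tool's axis and lift clear.

```bash
python3 -m creep '{"claw":[6,6,6,6,6,6,6,6,6,6],"dp":[[0,0,-1],[0,0,-3],[0,0,-6],[0,0,-9],[-2,0,-12],[-6,0,-15],[-10,0,-19],[-14,0,-22],[-14,0,-22],[-14,0,-22]],"roll":[0,0,0,0,0,0,0,0,0,0]}' 
python3 -m creep '{"claw":[6,6,6,6,6,6,6],"dp":[[0,-5,0],[0,-10,0],[0,-15,0],[0,-18,0],[0,-18,0],[0,-18,0],[0,-18,0]],"roll":[0,0,0,0,0,0,0]}' 
python3 st.py
python3 - <<'E'
from h import *
from station import imaging
from sole import sole
for n in ("side","top"):
    s=imaging.snapshot(n); np.savez(f"{n}15.npz",**{k:np.array(v) for k,v in s.items()})
    cv2.imwrite(f"pics/{n}15.png",s["image"][:,:,::-1])
    P,w,c,m=sole(s,(300,400,300,400) if n=="side" else (195,245,432,500),(.005,.03)); r=cv2.minAreaRect((P[:,:2]*1000).astype(np.float32)); print(n,len(P),np.degrees(np.arctan(w[:2])),c,w[2],r)
E
```

```text
t: 29.5
tcp_pos: [0.5374, -0.2566, 0.318]
tool_rot: [0.671, 0.631, -0.288, 0.263]
force: [-0.0, 0.4, 0.1]
finger_gap: 0.701
t: 30.2
tcp_pos: [0.3584, -0.2454, 0.3174]
tool_rot: [0.67, 0.632, -0.289, 0.261]
force: [0.7, 0.0, -0.8]
finger_gap: 0.701
30.2 [-0.4235  0.2229  2.0356 -1.0531  0.8898  0.3384] [ 0.3584 -0.2454  0.3174]
[[ 0.0336  0.6961 -0.7172]
 [ 0.9978 -0.0639 -0.0152]
 [-0.0564 -0.7151 -0.6967]] rows=tool axes
side 757 [-0.1146  0.1436] [ 0.5242 -0.3878  0.0198] 0.01976123139160251 ((524.3328247070312, -382.2808532714844), (68.9451904296875, 40.348209381103516), 86.10572052001953)
top 286 [ 0.4713 -0.288 ] [ 0.5236 -0.3906  0.0175] 0.017508123175011995 ((524.958251953125, -382.8016662597656), (77.3670883178711, 40.699344635009766), 86.28023529052734)
```

View pics/side15.png

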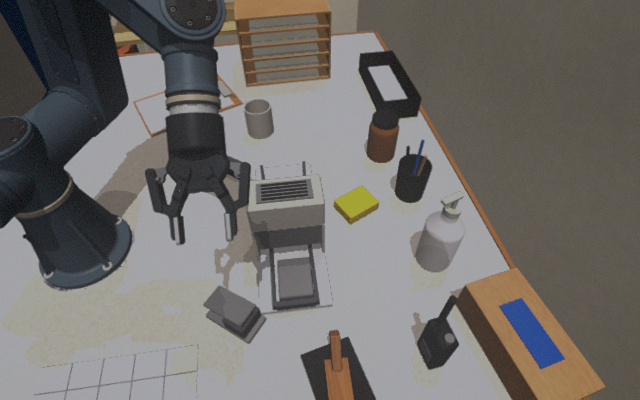

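View pics/top15.png

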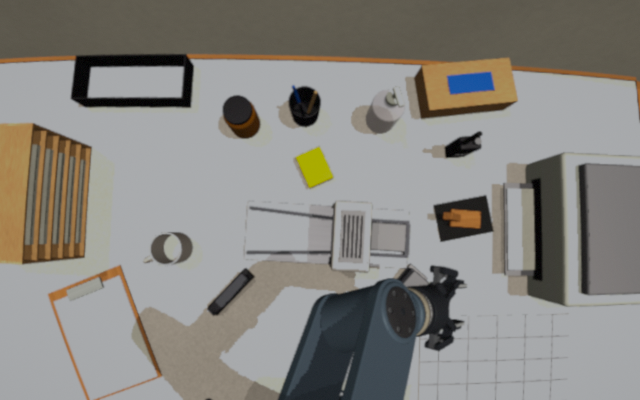

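Run:
```python
from h import *
s=dict(np.load("top15.npz"));cv2.imwrite("pics/z.png",cv2.resize(s["image"][205:275,360:420,::-1],None,fx=8,fy=8,interpolation=cv2.INTER_CUBIC))
a=dict(np.load("top0.npz"));d=cv2.absdiff(a["image"],s["image"]).max(2); print("diff bystanders", [(int((d[r[0]:r[1],r[2]:r[3]]>40).sum())) for r in ((85,145,215,265),(80,130,285,325),(80,140,360,410),(130,165,420,485),(145,190,290,335),(225,270,140,195),(262,318,203,258))])
```

```text
diff bystanders [0, 0, 0, 0, 0, 0, 266]
```

View pics/z.png

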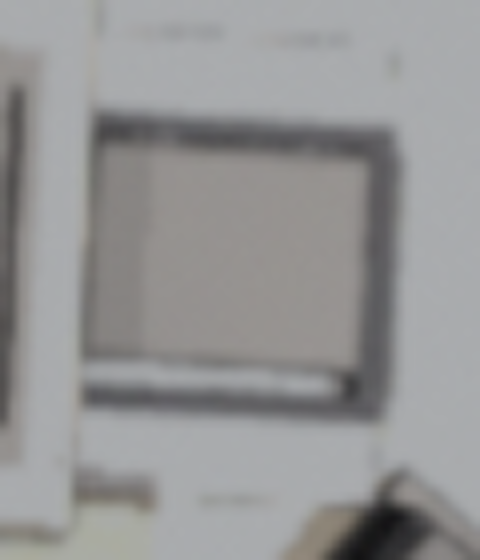

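```bash
python3 -c "
from station import workorder; print(workorder.sign_off())"
```

```text
the job is handed in; nothing more can be done
None
```

I pushed the case through the tunnel to the end stop with the stick, stood the stick back upright on its mat and handed the job in at about 30 s.

**How it went:** The moves have no command for tilting the hand. I got a lean of about 46° by driving the arm against its reach and joint limits, so the hand stayed behind the entry face. Closing the jaws turned the stick about 17° to line up with the hand. It now stands at about −93° on a mat lying at −78°.

**Last checks:**
- **Case:** The wrist force rose to about 20 N with the hand no longer advancing. The last top view shows the case touching the stop and lying along one fence.
- **Stick:** It is level on its sole, with its centre about 3 mm from the mat's centre.
- **Other things on the desk:** The jar, pen cup, bottle, radio, mug and yellow look-alike show no change from the first picture. The stapler area differs by 266 pixels; I took that to be the arm's shadow and checked it only by eye. I also judged the hole punch only by eye, because the arm partly hides it in the last top view.
- **Hand and tunnel:** I saw no sign of a knock. The highest force reading was that 20 N at the stop.

**Disagreements:** The two cameras differed by about 2 mm on heights and positions. While I was tilting the arm, joint 3 read down to 0.2181 rad and joint 4 to −1.4305 rad. These are slightly past the rounded limits of 0.22 and −1.43, and I could not check the exact limits.

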